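# Stow the spares tray and lock it in the filament machine

### The arm

A 6-joint arm with a two-finger parallel gripper is mounted at the origin on the work surface. World frame = base frame: x ahead of the robot, y to its left, z up, the work surface at z = 0. Lengths are in m, angles in rad, forces in N, time in s.
With the tool pointing down it reaches from about 0.225 to 0.875 m from the base axis. Payload 3.4 kg.
Tool frame: the origin (TCP) lies on the centre line of the jaws, within the pads' length; the fingertips stand 22 mm ahead of it and the grasp point (between the pads) lies 3 mm ahead of it; z points along the fingers, y is the line along which they close (so a half turn about z gives the same grasp; the last joint's range is limited). The gripper opens to 85 mm and grips with 20 to 120 N. Pads are 22 mm wide; open, the fingers measure 114 mm over their backs; the gripper's body (76 mm by 85 mm) begins 54 mm behind the grasp point. The pads swing forward as they close: fully open they stand 13 mm farther back than shut.
Start: joints at [-1.329, 0.276, 1.505, -0, 1.361, -0.121], TCP at [0.204, -0.538, 0.253] pointing down, gripper open.
Joint ranges: [-2.89, 2.89], [-0.75, 2.08], [0.22, 2.7], [-1.18, 4.32], [0.11, 2.71], [-2.7, 2.7]. Speed limits (rad/s): [2.57, 2.57, 3.14, 3.14, 3.14, 3.14].

### API

Orientations are given as a unit quaternion [w, x, y, z].
In Python, from rig import manip gives the robot as it stands.
- The arm moves only by the shell command python3 steer.py 'ROWS' [OPENING] [FORCE]. ROWS is rows parted by semicolons, their numbers by spaces, 1 to 5 of them, each of 4 numbers: dx, dy, dz in m, then a turn about the tool's z in rad; each row shifts and turns the commanded pose from where the row before left it, along the tool's axes as they then stand; what a row does not reach is not made up. A row lasts 1/12 s, in which the tool goes at most 0.0417 m and 0.125 rad, less where a joint would pass 70% of its speed; a pose out of reach is approached as far as the arm can. OPENING is the finger opening in m, set as the command begins (- or left out keeps the last). The fingers move at their own pace and stop on an object; FORCE is the grip in N (left out, the last holds). Time passes only in rows, so rows that do not move let the fingers close. It prints the time, the measured TCP pose, the force, the opening and the grip force at its end.
- manip.get_state(): the state, without advancing time (a new reading comes with each control period).
- manip.get_image(name): name is "side" or "top" or "wrist"; returns a dict with "img" (384x512x3 uint8, red, green, blue), "camera_matrix" (3x3 intrinsics, pixels), "T" (4x4, takes a point from camera to world coordinates); the wrist camera has in their place "hand_eye" (4x4, takes a point from camera to tool coordinates, whose origin is the TCP and whose axes are the flange's). Camera axes: x right, y down, z forward; pixel columns grow to the right and rows downward; lengths in m; the calibration is good to about 2 mm. A picture is of the moment at which its call begins: read the wrist's pose just before it. There is no depth.
- manip.sign_off(): hands the job in; it is judged then, once.
The state is a dict: "clock": time; "qpos": joint angles; "qd": joint speeds; "effort": joint torques, N m; "position": TCP position; "ee_rot": TCP orientation; "contact_force": force on the tool from outside, world axes, zero at the start; "moment": the same for the moment, N m; "width": finger opening in m; "gripper_force": force on a finger pad.
Only numpy, scipy, OpenCV 4.12 (cv2) and the standard library are available. Lean on these libraries where they do the work, as an engineer would, in place of code of your own. Each camera call takes 0.05 s, during which the arm holds its last target. There are 200 camera calls.

### The job

Draw the filament machine's low parts tray out from under its deck, put every spare hot end and spare drive gear lying on the bench into it, and slide it back under the deck until it is fully home, without the tray or its load bearing against the underside of the deck. Then use the slot key to turn both cam locks on the deck a quarter turn until they seat, so that their tongues close in front of the tray, and stand the key back in its holder. Turn the locks only with the key, never with the fingers, and leave the wrench, the oil bottle and the filament spool where they are.

Things in the scene. Friction and masses are not known exactly. Their poses are not given: they have to be found in the camera images.
- machine: fixed desktop filament machine. Origin on the bench below the middle of the deck's front edge; x straight in under the deck (the tray's way home), y left, z up. Bay under the deck: y -81 to +81 mm between aluminium side profiles that begin at x 35 mm, closed at x 156 mm by a cross bar. Tray home = back against that bar: tray origin at x 93.5 mm, y 0, same yaw
- deck: the machine's white deck, 250 mm (x) by 262 mm (y), with what is mounted on it: underside 46 mm, top 52 mm above the bench; a red fan grille up to 64 mm, and at x over 140 mm a hot-end station and a red gear plate up to 145 mm above the bench. Same origin and axes as machine
- tray: low grey parts tray, loose, 125 mm (x) by 150 mm (y), walls 34 mm high, walls and floor 4 mm thick, about 0.25 kg. Origin at the centre of the box's underside; x points to its back, which goes in first. On the front (-x) a strip 22 mm wide, 4 mm thick carries a finger pull. It slides on the bench and starts under the deck, home or up to 45 mm short of it, with the locks open
- tray_pull (a point): centre of the top of the tray's finger pull, 34 mm above the bench and 115.5 mm in front (-x) of the tray's origin: an upright block 14 mm (tray x) by 30 mm (tray y), from 2 mm above the bench up; fingers can pass down beside it to grip the 30 mm. With the tray home its centre is 22 mm in front of the deck's edge. Axes as the tray
- hotend_a: spare hot end: aluminium block 30 x 20 x 18 mm with a black jacket and a brass nozzle out of one end, 40 mm over all, 60 g, lying nozzle level. Origin on its underside; x along the nozzle (block from x -19 to +11 mm, nozzle tip at +21), y across the 20 mm width (grip here), z up. May be absent
- hotend_b: spare hot end: aluminium block 30 x 20 x 18 mm with a black jacket and a brass nozzle out of one end, 40 mm over all, 60 g, lying nozzle level. Origin on its underside; x along the nozzle (block from x -19 to +11 mm, nozzle tip at +21), y across the 20 mm width (grip here), z up. May be absent
- gear_a: spare drive gear: printed gear lying flat, 41 mm across the teeth, 14 mm thick, with a round hub of 22 mm diameter on top that reaches 26 mm above the underside (grip the hub), 40 g. Origin at the centre of its underside, z up. May be absent
- gear_b: spare drive gear: printed gear lying flat, 41 mm across the teeth, 14 mm thick, with a round hub of 22 mm diameter on top that reaches 26 mm above the underside (grip the hub), 40 g. Origin at the centre of its underside, z up. May be absent
- cam_left (a joint): angle of the left cam lock (machine +y), rad: 0 unlocked (slot along the machine's x, tongue out of the front), 1.571 at its locked stop (slot along the machine's y, tongue towards the middle). Grows counter-clockwise seen from above. Starts at 0 to 0.15; friction (0.06 N m) keeps it where it is left
- cam_right (a joint): angle of the right cam lock (machine -y), rad: 0 unlocked (slot along the machine's x, tongue out of the front), 1.571 at its locked stop (slot along the machine's y, tongue towards the middle). Grows CLOCKWISE seen from above. Starts at 0 to 0.15; friction (0.06 N m) keeps it where it is left
- cam_left_slot (a point): left cam lock, at machine x +20, y +96 mm. Point: centre of the top of its steel head, 60 mm above the bench; it turns with the lock, x along the slot, z up. Head 29 mm across, 8 mm high; slot 6 mm wide, 7 mm deep, right across. Under the deck a tongue 12 mm wide reaches 37 mm towards -x, 24 to 34 mm above the bench: out of the front unlocked, across the tray's front wall locked
- cam_right_slot (a point): right cam lock, at machine x +20, y -96 mm. Point: centre of the top of its steel head, 60 mm above the bench; it turns with the lock, x along the slot, z up. Head 29 mm across, 8 mm high; slot 6 mm wide, 7 mm deep, right across. Under the deck a tongue 12 mm wide reaches 37 mm towards -x, 24 to 34 mm above the bench: out of the front unlocked, across the tray's front wall locked
- key: slot key, 97 mm long, 70 g, standing blade down in its holder. Origin at the middle of the blade's tip; z up to the handle, x along the blade's width. Blade 18 mm wide, 3 mm thick (2 mm in the last 3 mm), 15 mm long; round shank 10 mm across up to 52 mm; flat grey handle 32 mm (x) by 14 mm (y, grip here) from 52 to 97 mm above the tip
- holder: fixed black block 75 x 55 mm, 58 mm high, with an upright hole 22 mm (its x) by 14 mm (its y), mouth bevelled, through its middle. Origin at the centre of its underside. The key's handle rests on the block's top, so its tip hangs 6 mm above the bench; blade along the holder's x, either way round
- spool: bystander: reel of white filament lying flat, 110 mm in diameter, 40 mm high; origin at the centre of its underside
- oil: bystander: small white oil bottle with a red cap, 36 mm in diameter, 85 mm tall; origin at the centre of its underside
- wrench: bystander: steel wrench, 130 mm long, lying flat on the bench on the robot's side; origin near its middle

How it is judged:
On the way, in this order (a step that is already met when the one before it is completed fails the run):
1. all spare hot ends and gears are in the tray (x of hotend_a in the frame of tray between -0.058 and 0.058 m and y of hotend_a in the frame of tray between -0.071 and 0.071 m and z of hotend_a in the frame of tray between -0.002 and 0.03 m and x of hotend_b in the frame of tray between -0.058 and 0.058 m and y of hotend_b in the frame of tray between -0.071 and 0.071 m and z of hotend_b in the frame of tray between -0.002 and 0.03 m and x of gear_a in the frame of tray between -0.058 and 0.058 m and y of gear_a in the frame of tray between -0.071 and 0.071 m and z of gear_a in the frame of tray between -0.002 and 0.03 m and x of gear_b in the frame of tray between -0.058 and 0.058 m and y of gear_b in the frame of tray between -0.071 and 0.071 m and z of gear_b in the frame of tray between -0.002 and 0.03 m), for 0.2 s.
2. the tray is fully home under the deck with the spares in it (all of step 1 and x of tray in the frame of machine above 0.0875 m and y of tray in the frame of machine between -0.012 and 0.012 m), for 0.2 s.
3. both cam locks are turned to their stops, the tray still home (value of joint each of cam_left, cam_right above 1.46 rad and x of tray in the frame of machine above 0.0875 m and y of tray in the frame of machine between -0.012 and 0.012 m), for 0.2 s.
4. the key stands in its holder again (horizontal distance between key and holder below 0.007 m and z of key in the frame of holder between -0.002 and 0.012 m and angle between key's own z axis and vertical below 0.12 rad), for 0.2 s.
At the end, for the whole second after the job is handed in: All spares present lie in the tray (inside its walls, not above the rim); the tray is home within 6 mm; both cam locks are within 0.11 rad of their locked stop; the key stands upright in its holder, handle down on the block within 6 mm; everything is released and at rest (all of step 1 and all of step 3 and all of step 4 and linear speed of each of hotend_a, hotend_b, gear_a, gear_b, tray, key below 0.02 m/s); the robot touches nothing.
It fails at once if the tray or its load bears hard against the underside of the deck (contact force between any of tray, hotend_a, hotend_b, gear_a, gear_b and deck above 4 N).
It fails at once if a cam lock is turned or pushed by the fingers (contact force between the fingers and cam_left above 4 N or contact force between the fingers and cam_right above 4 N).
It fails at once if the wrench, oil bottle or spool is moved more than 25 mm (distance of any of spool, oil, wrench from where it was at the start of the episode above 0.025 m).
Of hotend_a, hotend_b, gear_a, gear_b only 2 to 4 are there at a start; the rules pass over those that are not, and their reading is None.
At some moment in a run one of hotend_a, hotend_b, gear_a, gear_b may be knocked a few centimetres aside while the robot is not near it.
It also fails if it takes over 205 s, if anything falls off the work surface, if the arm or the gripper's body presses on something with over 40 N, if the wrist force passes 120 N, or if a joint passes its speed limit or range.

## Working session

There is one attempt and no reset: what is moved stays moved. The work goes in short steps, Python scripts to look and compute and a shell command to move; the robot and the scene stay as the last step left them, time stands still between calls to the robot, and variables do not carry over. Pictures are saved under pics/ and viewed, at most 14 in all, crops included, and the job is handed in when it is done.

```bash
ls; mkdir -p pics; cat > h.py <<'E'
from rig import manip
import numpy as np, cv2
from scipy.spatial.transform import Rotation as R
def save(name,fn):
    s=manip.get_state(); d=manip.get_image(name); T=d.get("T")
    if T is None:
        q=s["ee_rot"]; W=np.eye(4); W[:3,:3]=R.from_quat([q[1],q[2],q[3],q[0]]).as_matrix(); W[:3,3]=s["position"]; T=W@d["hand_eye"]
    cv2.imwrite(f"pics/{fn}.png",cv2.cvtColor(d["img"],cv2.COLOR_RGB2BGR))
    np.savez(f"pics/{fn}.npz",K=d["camera_matrix"],T=T)
def ray(fn,uv):
    z=np.load(f"pics/{fn}.npz"); d=z["T"][:3,:3]@np.linalg.solve(z["K"],[*uv,1.]); return z["T"][:3,3],d
def at(fn,uv,h):
    o,d=ray(fn,uv); return o+d*(h-o[2])/d[2]
def proj(fn,P):
    z=np.load(f"pics/{fn}.npz"); p=np.linalg.inv(z["T"])@[*P,1.]; p=z["K"]@p[:3]; return p[:2]/p[2]
def tri(obs):
    A=np.zeros((3,3));b=np.zeros(3)
    for f,uv in obs:
        o,d=ray(f,uv); d=d/np.linalg.norm(d); M=np.eye(3)-np.outer(d,d); A+=M;b+=M@o
    return np.linalg.solve(A,b)
def pose():
    s=manip.get_state(); q=s["ee_rot"]; M=R.from_quat([q[1],q[2],q[3],q[0]]).as_matrix()
    return np.array(s["position"]),M,s
def go(P,yaw=None):
    "tool-frame shift to world P with tool y axis line at yaw (down tool)"
    p,M,s=pose(); d=M.T@(np.array(P)-p); yw=np.arctan2(M[1,1],M[0,1]); out=[d.round(4)]
    if yaw is not None:
        t=-(yaw-yw); t=(t+np.pi/2)%np.pi-np.pi/2; out.append(round(t,3))
    print("shift",*out,"yawY",round(yw,3),"j6",round(s["qpos"][5],2),"t",s["clock"])
def crop(fn,x,y,w,h,s,out):
    im=cv2.imread(f"pics/{fn}.png")[y:y+h,x:x+w]; cv2.imwrite(f"pics/{out}.png",cv2.resize(im,None,fx=s,fy=s,interpolation=cv2.INTER_CUBIC))
E
python3 - <<'E'
from h import *
save("top","top0");save("side","side0");save("wrist","wr0")
a=cv2.imread("pics/side0.png");
cv2.imwrite("pics/side0v.png",cv2.resize(a,(800,600)));a=cv2.imread("pics/top0.png");cv2.imwrite("pics/top0v.png",cv2.resize(a,(800,600),interpolation=cv2.INTER_CUBIC))
p,M,s=pose();print(p,M,s["clock"])
for f in("top0","side0","wr0"):
    z=np.load(f"pics/{f}.npz");print(f,z["K"],z["T"])
E
```

```text
pics
rig.py
steer.py
[ 0.20397338 -0.537219    0.25263605] [[ 9.34919638e-01  3.54859364e-01 -3.20842000e-04]
 [ 3.54859461e-01 -9.34918664e-01  1.36213711e-03]
 [ 1.83405935e-04 -1.38734255e-03 -9.99999021e-01]] 0.15
top0 [[412.57543919   0.         247.9862937 ]
 [  0.         412.57543919 182.6970443 ]
 [  0.           0.           1.        ]] [[ 2.27996645e-04 -9.98233163e-01  5.94180124e-02  4.88895331e-01]
 [-9.99995953e-01 -3.96098591e-04 -2.81737844e-03 -5.61711880e-02]
 [ 2.83593599e-03 -5.94171295e-02 -9.98229213e-01  1.12903700e+00]
 [ 0.00000000e+00  0.00000000e+00  0.00000000e+00  1.00000000e+00]]
side0 [[457.1407394    0.         251.73435269]
 [  0.         457.1407394  192.2464525 ]
 [  0.           0.           1.        ]] [[ 0.94339708 -0.25700523  0.20964318  0.3596079 ]
 [-0.3309972  -0.68945503  0.64427682 -0.71584392]
 [-0.02104297 -0.67720017 -0.73549787  0.81889822]
 [ 0.          0.          0.          1.        ]]
wr0 [[346.23245765   0.         257.95350751]
 [  0.         346.23245765 192.16206546]
 [  0.           0.           1.        ]] [[ 0.3548571  -0.89874467 -0.25755475  0.26964457]
 [-0.93491863 -0.34168343 -0.09581014 -0.51202783]
 [-0.00189334  0.27479164 -0.96150193  0.37478618]
 [ 0.          0.          0.          1.        ]]
```
View pics/top0v.png

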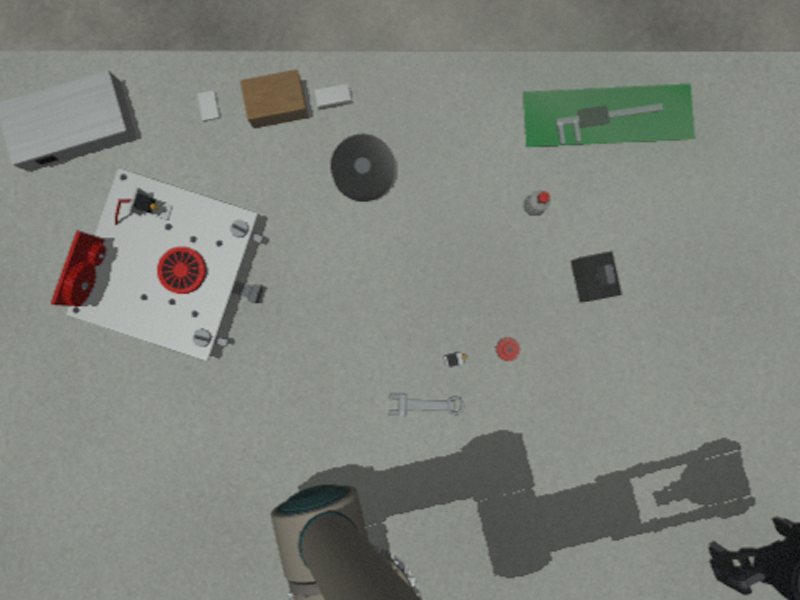

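View pics/side0v.png

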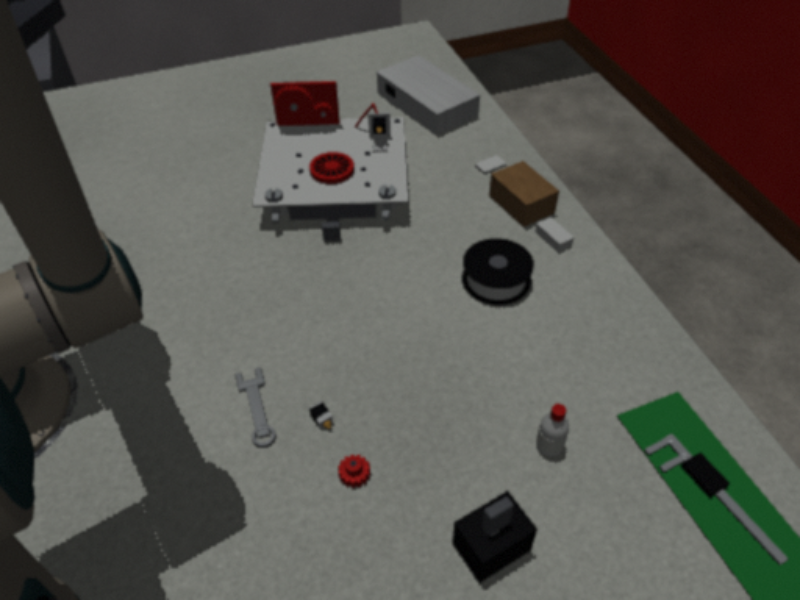

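The top view shows (800x600 px): machine with cam heads at (239,229) and (202,338), tray pull (256,293), hot end (455,359), gear (508,349), wrench (425,405), holder with key (597,277), oil (537,203) and spool (364,167). Only one hot end and one gear are visible. The side view agrees.

```bash
python3 - <<'E'
from h import *
k=1/1.5625
for n,uv,h in [("camA",(239,229),.06),("camB",(202,338),.06),("pull",(256,293),.034),("hot",(455,359),.018),("gear",(508,349),.026),("key",(608,273),.1),("hold",(597,277),.058),("oil",(537,203),.085),("spool",(364,167),.04),("w1",(397,405),0),("w2",(455,405),0)]:
    print(n,at("top0",np.array(uv)*k,h).round(3))
crop("top0",25,100,160,140,5,"c1"); crop("top0",275,150,130,95,6,"c2")
go([.40,-.28,.33],0)
E
```

```text
camA [0.647 0.189 0.06 ]
camB [0.465 0.247 0.06 ]
pull [0.541 0.164 0.034]
hot [ 0.429 -0.175  0.018]
gear [ 0.446 -0.265  0.026]
key [ 0.57  -0.412  0.1  ]
hold [ 0.567 -0.409  0.058]
oil [ 0.686 -0.304  0.085]
spool [ 0.757 -0.019  0.04 ]
w1 [ 0.348 -0.076  0.   ]
w2 [ 0.348 -0.177  0.   ]
shift [ 0.2746 -0.171  -0.0771] -1.208 yawY -1.208 j6 -0.12 t 0.15
```

View pics/c1.png

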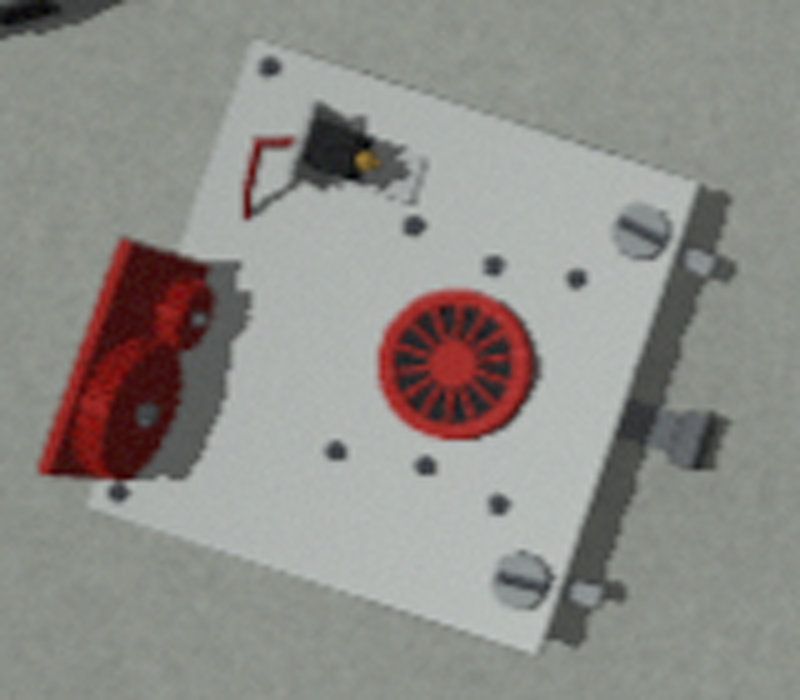

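The crop (x5) shows cam heads at (642,231) and (522,580), deck front corners (697,183) and (537,655), and rear corners (258,40) and (90,505). The pull block's top is about (690,437). The tongues sit out of the front.

```bash
cat >> h.py <<'E'
def unc(uv,x,y,s): return (np.array(uv)+.5)/s-.5+np.array([x,y])
E
python3 - <<'E'
from h import *
f=lambda uv,h: at("top0",unc(uv,25,100,5),h)
R_=f((642,231),.06);L=f((522,580),.06)
FR=f((697,183),.052);FL=f((537,655),.052);BL=f((90,505),.052);BR=f((258,40),.052)
ang=lambda v:np.degrees(np.arctan2(v[1],v[0]))
print(R_,L,np.linalg.norm(R_-L),ang(R_-L)+90); print(FR,FL,ang(FR-FL)+90,ang(BL-FL),ang(BR-FR),ang(BR-BL)+90)
m=(FR+FL)/2;print("origin",m,"from cams",(R_+L)/2)
print("pull",f((690,437),.034))
E
```

```text
[0.64882402 0.18854968 0.06      ] [0.46732153 0.24793974 0.06      ] 0.19097207982937775 71.88120841339685
[0.67547992 0.16180941 0.052     ] [0.4283497 0.241763  0.052    ] 72.07214404121281 71.62486368691573 71.90956962969823 71.6709854667084
origin [0.55191481 0.20178621 0.052     ] from cams [0.55807278 0.21824471 0.06      ]
pull [0.54253834 0.16749243 0.034     ]
```

View pics/c2.png

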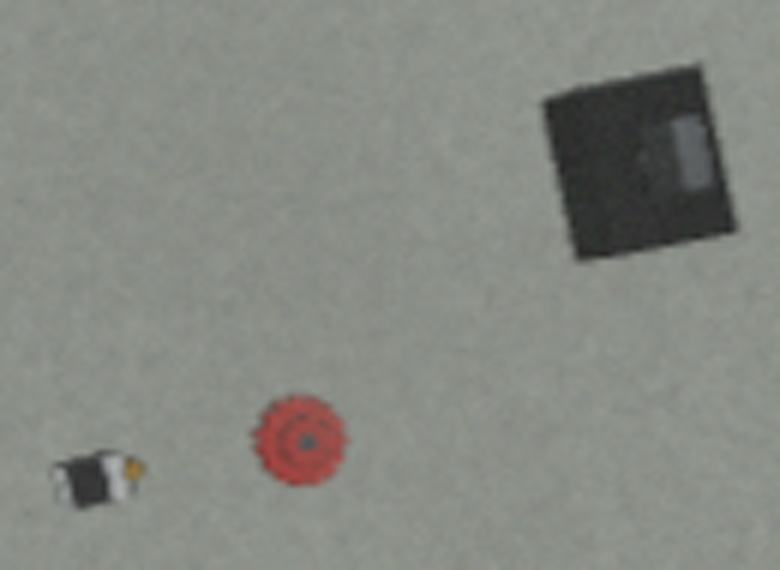

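```bash
python3 steer.py '0.0375 -0.018 0 -0.12;0.037 -0.024 0 -0.12;0.036 -0.028 0 -0.12;0.03 -0.03 0 -0.12;0.02 -0.035 0 -0.12' 0.085; python3 steer.py '0.02 -0.03 0 -0.12;0.02 -0.02 0 -0.12;0 -0.01 0 -0.12;0 0 0 -0.12;0 0 0 -0.12'
python3 - <<'E'
from h import *
go([.40,-.28,.33],0)
E
```

```text
clock: 0.57
position: [0.2573, -0.3495, 0.2527]
ee_rot: [-0.0, 0.884, 0.467, 0.001]
contact_force: [-0.4, 0.2, -0.4]
width: 0.0852
gripper_force: 0.0
clock: 0.98
position: [0.2242, -0.2864, 0.2534]
ee_rot: [0.0, 0.708, 0.706, -0.0]
contact_force: [-0.5, 0.3, 0.8]
width: 0.085
gripper_force: 0.0
shift [ 0.0066  0.1758 -0.0765] -0.002 yawY -0.002 j6 -1.1 t 0.9833
```

Second crop (x6): hot end block about (95,480) with nozzle tip at (140,469). Gear hub is at (305,441), holder corners are (543,100), (700,66), (738,230) and (578,260), and the key handle is at (692,152), off toward the right side because of parallax. Next I go for a wrist view of the spares.

```bash
python3 steer.py '0 0.04 -0.015 0;0 0.04 -0.015 0;0 0.04 -0.015 0;0 0.03 -0.015 0;0 0 0 0'; python3 - <<'E'
from h import *
save("wrist","wr1")
a=cv2.imread("pics/wr1.png");cv2.imwrite("pics/wr1v.png",cv2.resize(a,(800,600),interpolation=cv2.INTER_CUBIC))
for P in [(.429,-.175,.018),(.446,-.265,.026),(.567,-.409,.058)]: print(proj("wr1",P)*1.5625)
print(np.load("pics/wr1.npz")["T"])
E
```

```text
clock: 1.4
position: [0.3778, -0.29, 0.3145]
ee_rot: [0.004, 0.709, 0.706, 0.001]
contact_force: [0.1, -1.2, -0.3]
width: 0.0847
gripper_force: 0.0
[469.69014379  79.23564917]
[490.00297218 206.32527147]
[645.79687154 398.35960318]
[[ 0.99996153 -0.00630093  0.00610301  0.37759223]
 [-0.00435104 -0.96038933 -0.27862772 -0.21913522]
 [ 0.00761688  0.27859044 -0.96037979  0.43645771]
 [ 0.          0.          0.          1.        ]]
```

View pics/wr1v.png

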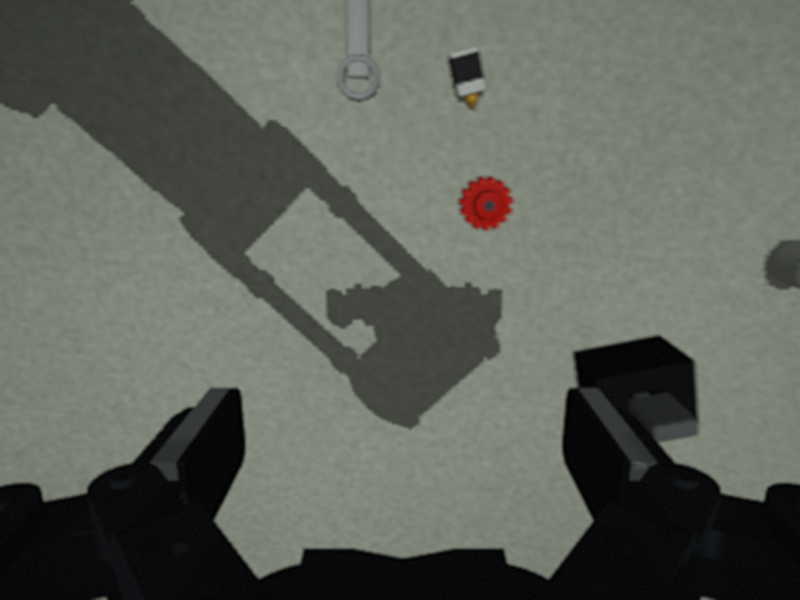

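Wrist view: gear hub at (490,205), hot end block at (467,72) with its tip at (472,107), wrench ring (358,77), holder and key at lower right. No other spares are visible. Tray first.

```bash
python3 - <<'E'
from h import *
k=1/1.5625; c=lambda uv:unc(uv,275,150,6); w=lambda uv:(np.array(uv)+.5)*k-.5
for n,a,b in [("gear",(305,441),(490,205)),("hot",(93,481),(467,72)),("tip",(143,469),(472,107))]:
    print(n,tri([("top0",c(a)),("wr1",w(b))]).round(4))
go([.53,.12,.20],-.3176)
E
```

```text
gear [ 0.4464 -0.2649  0.0243]
hot [ 0.4277 -0.1711  0.0198]
tip [ 0.4328 -0.1943  0.0123]
shift [0.41   0.1533 0.1126] 0.313 yawY -0.005 j6 -0.8 t 1.45
```

```bash
python3 steer.py '0.037 0.014 0.01 0;0.037 0.014 0.01 0;0.037 0.014 0.01 0;0.037 0.014 0.01 0;0.037 0.014 0.01 0'; python3 steer.py '0.037 0.014 0.01 0;0.037 0.014 0.01 0;0.037 0.014 0.01 0;0.037 0.014 0.01 0;0.037 0.014 0.01 0'; python3 steer.py '0.037 0.013 0.01 0;0 0 0 0.105;0 0 0 0.105;0 0 0 0.105;0 0 0 0' 0.06; python3 - <<'E'
from h import *
save("wrist","wr2"); a=cv2.imread("pics/wr2.png");cv2.imwrite("pics/wr2v.png",cv2.resize(a,(800,600),interpolation=cv2.INTER_CUBIC))
go([.5425,.1675,.1],-.3176)
E
```

```text
clock: 1.87
position: [0.4416, -0.1028, 0.2611]
ee_rot: [-0.001, 0.71, 0.704, -0.001]
contact_force: [0.9, -0.3, 0.5]
width: 0.0854
gripper_force: 0.0
clock: 2.28
position: [0.5134, 0.0812, 0.2111]
ee_rot: [-0.0, 0.71, 0.704, -0.001]
contact_force: [1.5, -0.1, -0.1]
width: 0.0848
gripper_force: 0.0
clock: 2.7
position: [0.5265, 0.1165, 0.2013]
ee_rot: [-0.0, 0.812, 0.584, -0.001]
contact_force: [-0.4, -0.6, -0.4]
width: 0.0603
gripper_force: 0.0
shift [ 0.0536 -0.001   0.1014] -0.004 yawY -0.321 j6 0.41 t 2.75
```

View pics/wr2v.png

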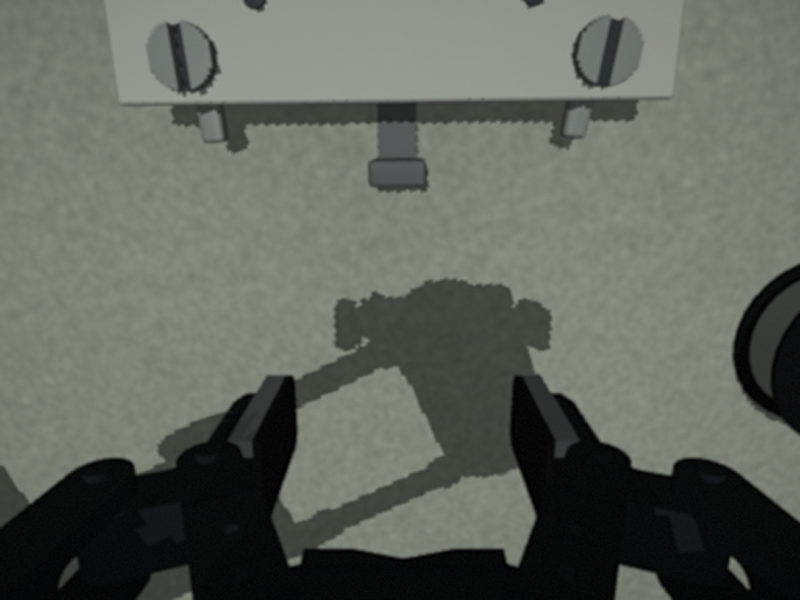

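This view shows the pull top at (398,172), left cam head at (180,56), right cam head at (609,51), and deck front corners at (120,103) and (674,97).

```bash
python3 - <<'E'
from h import *
k=1/1.5625; c=lambda uv:unc(uv,25,100,5); w=lambda uv:(np.array(uv)+.5)*k-.5
for n,a,b in [("pull",(690,437),(398,171)),("camL",(522,580),(180,56)),("camR",(642,231),(609,51))]:
    print(n,tri([("top0",c(a)),("wr2",w(b))]).round(4), at("wr2",w(b),.034 if n=="pull" else .06).round(4))
L=at("wr2",w((180,56)),.06);R_=at("wr2",w((609,51)),.06);print(np.linalg.norm(R_-L),np.degrees(np.arctan2(*(R_-L)[[1,0]]))+90,(R_+L)/2)
a=at("wr2",w((120,102)),.052);b=at("wr2",w((673,97)),.052);print(a,b,(a+b)/2,np.degrees(np.arctan2(*(b-a)[[1,0]]))+90)
go([.5425,.1675,.03],-.3176)
E
```

```text
pull [0.5425 0.1711 0.0175] [0.5421 0.172  0.034 ]
camL [0.4672 0.2492 0.0623] [0.4662 0.2518 0.06  ]
camR [0.6511 0.1917 0.0514] [0.6489 0.1924 0.06  ]
0.19211789072613003 72.00407518259156 [0.55751261 0.22211356 0.06      ]
[0.42817442 0.24468207 0.052     ] [0.67604885 0.16359791 0.052     ] [0.55211163 0.20413999 0.052     ] 71.88615229688577
shift [ 0.0537 -0.0009  0.1714] -0.004 yawY -0.321 j6 0.41 t 2.75
```

```bash
python3 steer.py '0.028 -0.0005 0.03 0;0.028 -0.0005 0.03 0;0 0 0.035 0;0 0 0.035 0;0 0 0.02 0' 0.06; python3 steer.py '0 0 0.015 0;0 0 0.006 0;0 0 0 0;0 0 0 0' 0.022 40; python3 steer.py '0 0 0 0;0 0 0 0;0 0 0 0'
```

```text
clock: 3.17
position: [0.542, 0.1697, 0.0487]
ee_rot: [-0.001, 0.811, 0.585, -0.003]
contact_force: [-1.1, 0.1, 0.4]
width: 0.06
gripper_force: 0.0
clock: 3.5
position: [0.5446, 0.1699, 0.0313]
ee_rot: [0.0, 0.811, 0.584, -0.0]
contact_force: [-0.4, 0.3, -2.0]
width: 0.0291
gripper_force: 41.0
clock: 3.75
position: [0.5454, 0.1705, 0.0322]
ee_rot: [0.0, 0.812, 0.584, 0.001]
contact_force: [-0.7, -0.0, -2.2]
width: 0.029
gripper_force: 41.0
```

```bash
python3 steer.py '-0.01 0 0 0;-0.02 0 0 0;-0.02 0 0 0;-0.02 0 0 0;-0.02 0 0 0'; python3 steer.py '-0.02 0 0 0;-0.02 0 0 0;-0.015 0 0 0;-0.01 0 0 0;0 0 0 0'; python3 steer.py '0 0 0 0;0 0 0 0;0 0 -0.03 0;0 0 -0.04 0;0 0 -0.04 0' 0.06; python3 - <<'E'
from h import *
go([.4464,-.2649,.2])
E
```

```text
clock: 4.17
position: [0.5157, 0.084, 0.0315]
ee_rot: [0.0, 0.811, 0.585, 0.0]
contact_force: [0.2, -0.4, -1.8]
width: 0.0289
gripper_force: 41.0
clock: 4.58
position: [0.4948, 0.0218, 0.0315]
ee_rot: [0.0, 0.812, 0.583, -0.0]
contact_force: [-0.7, -0.1, -1.3]
width: 0.0293
gripper_force: 41.0
clock: 5.0
position: [0.4952, 0.0247, 0.1419]
ee_rot: [-0.001, 0.811, 0.585, -0.001]
contact_force: [2.0, -0.0, -0.1]
width: 0.06
gripper_force: 0.0
shift [-0.2901  0.0451 -0.0582] yawY -0.322 j6 0.23 t 5.0
```

```bash
python3 steer.py '-0.037 0.006 -0.015 0;-0.038 0.006 -0.01 0;-0.038 0.006 -0.01 0;-0.038 0.006 -0.01 0;-0.038 0.006 -0.01 0' 0.05; python3 steer.py '-0.038 0.006 0 0;-0.038 0.006 0 0;-0.03 0.006 0 -0.12;0 0 0 -0.12;0 0 0 -0.12';python3 steer.py '0 0 0 -0.12;0 0 0 -0.058;0 0 0 0'; python3 - <<'E'
from h import *
save("wrist","wr3"); a=cv2.imread("pics/wr3.png");cv2.imwrite("pics/wr3v.png",cv2.resize(a,(800,600),interpolation=cv2.INTER_CUBIC))
go([.4464,-.2649,.03],.216)
E
```

```text
clock: 5.42
position: [0.4644, -0.1658, 0.1973]
ee_rot: [0.001, 0.811, 0.585, 0.001]
contact_force: [1.5, 0.2, -0.2]
width: 0.0501
gripper_force: 0.0
clock: 5.83
position: [0.4482, -0.273, 0.1964]
ee_rot: [0.001, 0.693, 0.721, 0.0]
contact_force: [0.5, 0.7, -0.5]
width: 0.05
gripper_force: 0.0
clock: 6.08
position: [0.4484, -0.2709, 0.1964]
ee_rot: [0.0, 0.626, 0.779, 0.0]
contact_force: [-0.4, 0.3, 0.0]
width: 0.0497
gripper_force: 0.0
shift [ 0.0063 -0.0007  0.1664] -0.001 yawY 0.215 j6 -0.89 t 6.1333
```

View pics/wr3v.png

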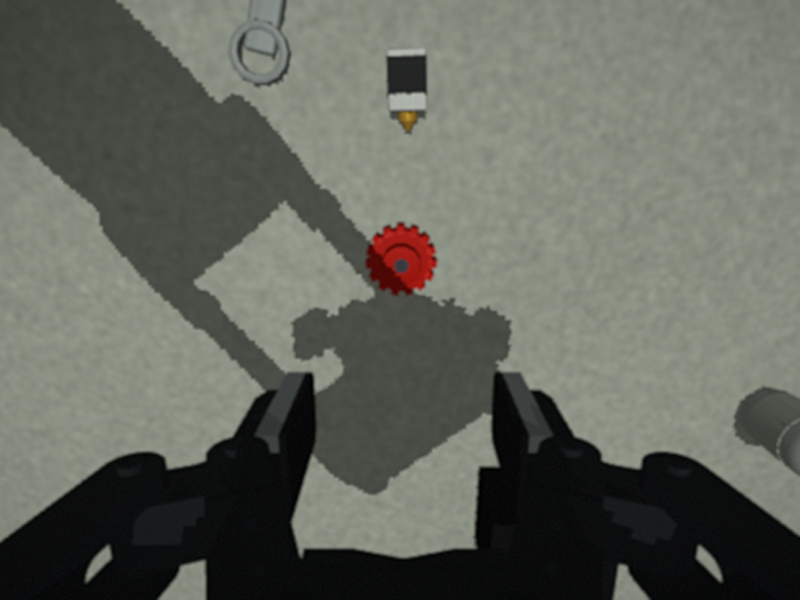

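Nothing has moved: hub at (401,264), hot end block centre at (407,80) and its axis vertical in the image.

```bash
python3 - <<'E'
from h import *
w=lambda uv:(np.array(uv)+.5)/1.5625-.5
print(at("wr3",w((401,265)),.026),at("wr3",w((407,80)),.018),at("wr3",w((408,132)),.009))
c=lambda uv:unc(uv,275,150,6)
print(tri([("top0",c((305,441))),("wr3",w((401,265)))]),tri([("top0",c((93,481))),("wr3",w((407,80)))]))
E
python3 steer.py '0.003 0 0.04 0;0.002 0 0.04 0;0 0 0.04 0;0 0 0.03 0;0 0 0 0' 0.05; python3 - <<'E'
from h import *
go([.4467,-.2643,.039],.216)
E
```

```text
[ 0.44626851 -0.2642805   0.026     ] [ 0.42872542 -0.16981142  0.018     ] [ 0.4348585  -0.19456727  0.009     ]
[ 0.44658977 -0.26707     0.0154084 ] [ 0.42910782 -0.17100825  0.02876203]
clock: 6.55
position: [0.4433, -0.2632, 0.0411]
ee_rot: [-0.006, 0.627, 0.779, 0.0]
contact_force: [-0.6, -0.0, 0.5]
width: 0.0498
gripper_force: 0.0
shift [-0.0018  0.0031  0.0021] -0.002 yawY 0.214 j6 -0.89 t 6.55
```

```bash
python3 steer.py '-0.001 0.001 0.001 0;0 0 0 0;0 0 0 0;0 0 0 0;0 0 0 0' 0.01 30; python3 steer.py '0 0 -0.03 0;0 0 -0.04 0;0 0 -0.04 0;0 0 0 0'; python3 - <<'E'
from h import *
mx=np.array([.311,.9504,0]);my=np.array([-.9504,.311,0])
t=np.array([.531,.132,0]);print(t+.03*my,t-.03*my)
go(t+.03*my+[0,0,.15],-.314)
E
```

```text
clock: 6.97
position: [0.45, -0.2688, 0.0483]
ee_rot: [0.004, 0.627, 0.779, 0.0]
contact_force: [0.4, 0.3, 6.9]
width: 0.0103
gripper_force: 3.4
clock: 7.3
position: [0.4522, -0.2708, 0.1646]
ee_rot: [0.009, 0.627, 0.779, 0.0]
contact_force: [1.3, -1.8, 0.6]
width: 0.0101
gripper_force: 0.0
[0.502488 0.14133  0.      ] [0.559512 0.12267  0.      ]
shift [0.3921 0.1368 0.0105] 0.529 yawY 0.215 j6 -0.89 t 7.3
```

The grip missed: the fingers shut to 10 mm and rode on the hub top. I'll look again.

```bash
python3 steer.py '0 0 -0.03 0;0 0 0 0;0 0 0 0;0 0 0 0;0 0 0 0' 0.05; python3 - <<'E'
from h import *
save("wrist","wr4"); a=cv2.imread("pics/wr4.png");cv2.imwrite("pics/wr4v.png",cv2.resize(a,(800,600),interpolation=cv2.INTER_CUBIC))
save("side","side4");crop("side4",180,200,140,120,4,"side4c")
print(proj("wr4",(.4464,-.2646,.026))*1.5625)
go([.4464,-.2649,.03],.216)
E
```

```text
clock: 7.72
position: [0.4471, -0.2669, 0.1848]
ee_rot: [-0.0, 0.627, 0.779, -0.0]
contact_force: [-0.2, 0.5, 0.1]
width: 0.0498
gripper_force: 0.0
[401.79642586 277.94558222]
shift [ 1.900e-03 -1.000e-04  1.543e-01] -0.001 yawY 0.215 j6 -0.89 t 7.8167
```

View pics/wr4v.png

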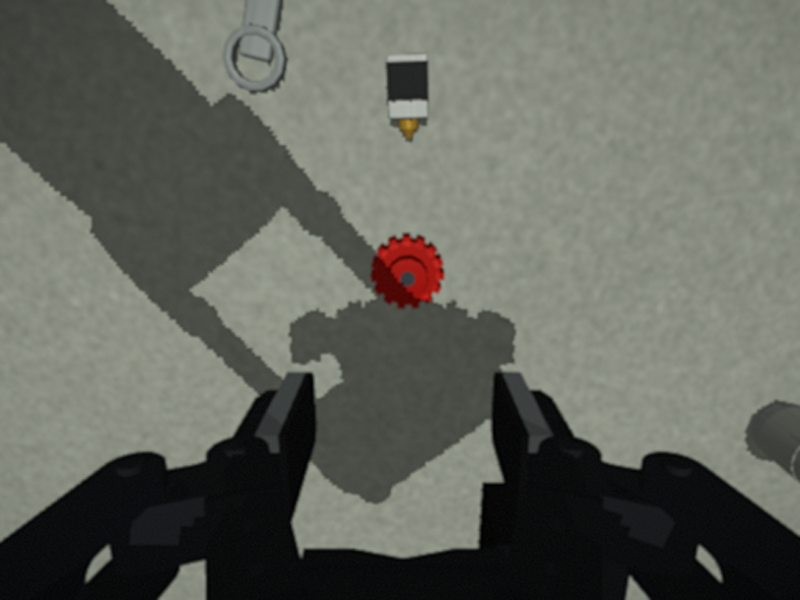

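Gear still upright, hub now at (407,277), about 2 mm over. I'll regrasp lower with the fingers pre-opened narrower.

```bash
python3 - <<'E'
from h import *
w=lambda uv:(np.array(uv)+.5)/1.5625-.5
P=at("wr4",w((407,277)),.026);print(P);go([P[0],P[1],.034],.216)
E
python3 steer.py '0.002 0.002 0.04 0;0 0 0.04 0;0 0 0.04 0;0 0 0.02 0;0 0 0 0' 0.035; python3 - <<'E'
from h import *
w=lambda uv:(np.array(uv)+.5)/1.5625-.5
P=at("wr4",w((407,277)),.026);go([P[0],P[1],.034],.216)
E
```

```text
[ 0.4488232  -0.26338227  0.026     ]
shift [0.0029 0.0026 0.1503] -0.001 yawY 0.215 j6 -0.89 t 7.8167
clock: 8.23
position: [0.4456, -0.2622, 0.0401]
ee_rot: [-0.006, 0.627, 0.779, -0.0]
contact_force: [0.8, 0.7, -0.8]
width: 0.0349
gripper_force: 0.0
shift [-0.0019  0.0029  0.006 ] -0.001 yawY 0.215 j6 -0.88 t 8.2333
```

```bash
python3 steer.py '0 0 0 0;0 0 0.003 0;0 0 0.003 0;0 0 0 0;0 0 0 0'; python3 - <<'E'
from h import *
go([.4488,-.2634,.034],.216)
E
```

```text
clock: 8.65
position: [0.4497, -0.2653, 0.0403]
ee_rot: [0.001, 0.627, 0.779, -0.0]
contact_force: [-0.7, 0.4, -0.3]
width: 0.035
gripper_force: 0.0
shift [ 0.0021 -0.0005  0.0063] -0.001 yawY 0.215 j6 -0.88 t 8.65
```

```bash
python3 steer.py '0.002 0 0.003 0;0 0 0.003 0;0 0 0 0;0 0 0 0;0 0 0 0';  python3 steer.py '0 0 0 0;0 0 0 0;0 0 0 0;0 0 0 0' 0.012 30
```

```text
clock: 9.07
position: [0.4491, -0.263, 0.035]
ee_rot: [0.001, 0.627, 0.779, 0.0]
contact_force: [-2.3, 1.8, 13.6]
width: 0.035
gripper_force: 6.7
clock: 9.4
position: [0.4487, -0.2641, 0.0361]
ee_rot: [0.001, 0.627, 0.779, -0.001]
contact_force: [-6.6, -0.7, 22.2]
width: 0.0207
gripper_force: 35.5
```

Gripped: 20.7 mm at 35 N with the tips on the gear face. Lift and carry to the tray.

```bash
python3 steer.py '0 0 -0.03 0;0 0 -0.04 0;0 0 -0.04 0;0 0 -0.02 0;0 0 0 0'; python3 steer.py '0.036 0.013 0 0;0.036 0.013 0 0;0.036 0.013 0 0;0.036 0.013 0 0;0.036 0.013 0 0'; python3 steer.py '0.036 0.013 0 0;0.036 0.013 0 0;0.036 0.013 0 0;0.036 0.013 0 0;0 0 0 0.12';python3 steer.py '0 0 0 0.12;0 0 0 0.12;0 0 0 0.12;0 0 0 0.05;0 0 0 0'; python3 - <<'E'
from h import *
go([.5025,.1413,.15],-.314)
save("side","side5");crop("side5",150,80,150,112,5,"side5c")
save("wrist","wr5"); a=cv2.imread("pics/wr5.png");cv2.imwrite("pics/wr5v.png",cv2.resize(a,(800,600),interpolation=cv2.INTER_CUBIC))
E
```

```text
clock: 9.82
position: [0.4514, -0.2649, 0.1685]
ee_rot: [0.006, 0.627, 0.779, 0.0]
contact_force: [1.0, -0.6, -0.6]
width: 0.0201
gripper_force: 30.7
clock: 10.23
position: [0.4728, -0.0714, 0.162]
ee_rot: [-0.001, 0.627, 0.779, -0.0]
contact_force: [-0.1, -0.2, -0.8]
width: 0.0201
gripper_force: 30.9
clock: 10.65
position: [0.4936, 0.0849, 0.1621]
ee_rot: [-0.002, 0.671, 0.741, 0.001]
contact_force: [0.4, 0.1, -1.1]
width: 0.0206
gripper_force: 30.9
clock: 11.07
position: [0.493, 0.0787, 0.1619]
ee_rot: [-0.001, 0.809, 0.587, -0.001]
contact_force: [-0.0, -0.6, 0.8]
width: 0.0206
gripper_force: 30.9
shift [ 0.0625 -0.0103  0.0119] -0.001 yawY -0.315 j6 0.33 t 11.0667
```

View pics/wr5v.png

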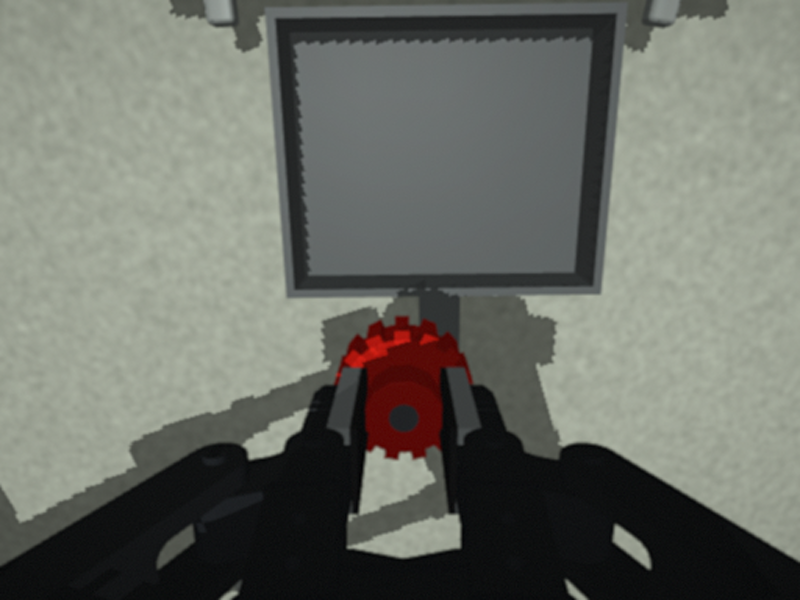

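Gear held level between the pads. Tray rim corners are at (267,8), (627,6), (288,296) and (601,293), and the tray is clear of the deck.

```bash
python3 - <<'E'
from h import *
w=lambda uv:(np.array(uv)+.5)/1.5625-.5
C=[at("wr5",w(p),.034) for p in((267,8),(627,6),(601,293),(288,296))]
c=sum(C)/4;print(c,[np.linalg.norm(C[i]-C[i-1]).round(4) for i in range(4)])
ang=lambda v:np.degrees(np.arctan2(v[1],v[0]))
print(ang(C[0]-C[3]),ang(C[1]-C[2]),ang(C[1]-C[0])+90)
my=np.array([-.9504,.311,0]); P=c+.03*my;P[2]=.043;print(P);go(P,-.314)
E
```

```text
[0.53065851 0.13361905 0.034     ] [np.float64(0.1246), np.float64(0.1498), np.float64(0.1237), np.float64(0.1501)]
72.68955362674721 72.79152100207054 72.29249077062619
[0.50214651 0.14294905 0.043     ]
shift [ 0.0641 -0.0112  0.1192] 0.001 yawY -0.313 j6 0.33 t 11.1667
```

```bash
python3 steer.py '0.032 -0.006 0 0;0.032 -0.006 0 0;0 0 0.035 0;0 0 0.035 0;0 0 0.025 0'; python3 steer.py '0 0 0.012 0;0 0 0.009 0;0 0 0.003 0;0 0 0 0;0 0 0 0'
```

```text
clock: 11.58
position: [0.5012, 0.1436, 0.066]
ee_rot: [-0.0, 0.809, 0.588, -0.001]
contact_force: [-0.3, 0.3, -1.0]
width: 0.0202
gripper_force: 30.9
clock: 12.0
position: [0.5031, 0.1431, 0.0448]
ee_rot: [0.0, 0.809, 0.587, 0.001]
contact_force: [0.7, -0.9, -0.4]
width: 0.0203
gripper_force: 30.9
```

```bash
python3 steer.py '0 0 0.003 0;0 0 0.001 0;0 0 0 0'; python3 steer.py '0 0 0 0;0 0 0 0;0 0 0 0;0 0 -0.02 0;0 0 -0.04 0' 0.04;  python3 steer.py '0 0 -0.03 0;0 0 -0.03 0;0 0 0 0;0 0 0 0'; python3 - <<'E'
from h import *
go([.4290,-.1710,.2],.216)
E
```

```text
clock: 12.25
position: [0.5026, 0.1431, 0.0406]
ee_rot: [0.0, 0.809, 0.587, 0.0]
contact_force: [0.1, 0.4, -0.9]
width: 0.0208
gripper_force: 30.9
clock: 12.67
position: [0.4988, 0.1425, 0.097]
ee_rot: [-0.002, 0.809, 0.587, -0.005]
contact_force: [0.4, 0.8, -0.3]
width: 0.0401
gripper_force: 0.0
clock: 13.0
position: [0.5036, 0.1433, 0.1621]
ee_rot: [0.001, 0.809, 0.587, 0.002]
contact_force: [-0.6, 0.2, -0.3]
width: 0.0399
gripper_force: 0.0
shift [-0.3219  0.0266 -0.0384] -0.531 yawY -0.315 j6 0.46 t 13.0
```

```bash
python3 steer.py '-0.039 0.0035 -0.005 0;-0.039 0.0035 -0.005 0;-0.039 0.0035 -0.005 0;-0.039 0.003 -0.005 0;-0.039 0.003 -0.005 0' 0.045; python3 steer.py '-0.039 0.003 -0.005 0;-0.039 0.003 -0.005 0;-0.039 0.003 0 0;-0.01 0.001 0 -0.12;0 0 0 -0.12';python3 steer.py '0 0 0 -0.12;0 0 0 -0.12;0 0 0 -0.051;0 0 0 0;0 0 0 0'; cat >> h.py <<'E'
def hot(fn):
    im=cv2.imread(f"pics/{fn}.png"); hsv=cv2.cvtColor(im,cv2.COLOR_BGR2HSV)
    b=cv2.inRange(hsv,(12,110,60),(30,255,255)); n,l,st,ce=cv2.connectedComponentsWithStats(b)
    print("brass",[(st[i,4],ce[i].round(1),at(fn,ce[i],.009).round(4)) for i in range(1,n) if st[i,4]>8])
    d=cv2.inRange(im,(0,0,0),(52,52,52)); d[260:]=0; n,l,st,ce=cv2.connectedComponentsWithStats(d)
    for i in range(1,n):
        if 150<st[i,4]<3000: 
            r=cv2.minAreaRect(np.argwhere(l==i)[:,::-1].astype(np.float32)); print("dark",st[i,4],ce[i].round(1),at(fn,ce[i],.018).round(4),r)
E
python3 - <<'E'
from h import *
save("wrist","wr6");hot("wr6"); print(proj("wr6",(.429,-.171,.018)))
go([.4290,-.1710,.03],.216)
E
```

```text
clock: 13.42
position: [0.4558, -0.0485, 0.1837]
ee_rot: [-0.001, 0.809, 0.588, -0.001]
contact_force: [0.2, 0.0, 0.8]
width: 0.0451
gripper_force: 0.0
clock: 13.83
position: [0.4263, -0.174, 0.1936]
ee_rot: [-0.001, 0.733, 0.681, -0.001]
contact_force: [0.3, -0.1, 0.3]
width: 0.0451
gripper_force: 0.0
clock: 14.25
position: [0.427, -0.1708, 0.1939]
ee_rot: [-0.001, 0.627, 0.779, -0.0]
contact_force: [0.1, 0.6, -0.2]
width: 0.0449
gripper_force: 0.0
brass [(np.int32(50), array([260.2, 195.2]), array([ 0.4335, -0.19  ,  0.009 ]))]
dark 405 [259.6 173.2] [ 0.428  -0.1678  0.018 ] ((259.5, 173.0), (18.0, 21.0), 90.0)
dark 239 [314.5 250. ] [ 0.4943 -0.229   0.018 ] ((316.0, 248.0), (22.0, 14.0), 90.0)
dark 238 [200.7 250. ] [ 0.3897 -0.2519  0.018 ] ((199.5, 248.5), (21.0, 15.0), 90.0)
[259.91855172 176.89063666]
shift [-0.0007  0.002   0.1641] -0.001 yawY 0.215 j6 -0.75 t 14.3
```

Hot end is still in place. Grasping it.

```bash
python3 steer.py '0.001 0.0015 0.04 0;0 0 0.04 0;0 0 0.04 0;0 0 0.03 0;0 0 0 0' 0.04; python3 steer.py '0 0 0.01 0;0 0 0.006 0;0 0 0 0;0 0 0 0'; python3 - <<'E'
from h import *
go([.4285,-.1695,.027],.216)
E
python3 steer.py '0 0 0 0;0 0 0 0;0 0 0 0;0 0 0 0' 0.01 40
```

```text
clock: 14.72
position: [0.4248, -0.1674, 0.0402]
ee_rot: [-0.006, 0.627, 0.779, -0.001]
contact_force: [-1.5, 0.7, 0.3]
width: 0.0397
gripper_force: 0.0
clock: 15.05
position: [0.4296, -0.1703, 0.0301]
ee_rot: [0.001, 0.627, 0.779, 0.0]
contact_force: [-0.5, 0.3, 0.0]
width: 0.0402
gripper_force: 0.0
shift [ 0.001  -0.0009  0.0031] -0.0 yawY 0.216 j6 -0.74 t 15.05
clock: 15.38
position: [0.4297, -0.1703, 0.0304]
ee_rot: [0.001, 0.627, 0.779, 0.0]
contact_force: [0.0, -0.9, 6.1]
width: 0.0189
gripper_force: 40.2
```

```bash
python3 steer.py '0 0 -0.03 0;0 0 -0.04 0;0 0 -0.04 0;0 0 -0.02 0;0 0 0 0'; python3 - <<'E'
from h import *
go([.562,.123,.155],-.314)
E
```

```text
clock: 15.8
position: [0.4321, -0.1716, 0.1645]
ee_rot: [0.006, 0.627, 0.779, 0.001]
contact_force: [1.0, -0.8, 0.1]
width: 0.019
gripper_force: 39.5
shift [0.26   0.19   0.0091] 0.53 yawY 0.216 j6 -0.74 t 15.8
```

```bash
python3 steer.py '0.032 0.024 0 0;0.032 0.024 0 0;0.032 0.024 0 0;0.032 0.024 0 0;0.032 0.024 0 0'; python3 steer.py '0.032 0.024 0 0;0.032 0.024 0 0;0.032 0.022 0 0;0 0 0 0.12;0 0 0 0.12';python3 steer.py '0 0 0 0.12;0 0 0 0.12;0 0 0 0.05;0 0 0 0;0 0 0 0'; python3 - <<'E'
from h import *
go([.562,.123,.036],-.314)
E
```

```text
clock: 16.22
position: [0.5117, 0.0138, 0.1585]
ee_rot: [-0.0, 0.627, 0.779, -0.0]
contact_force: [2.2, -1.1, 0.0]
width: 0.0187
gripper_force: 39.5
clock: 16.63
position: [0.5597, 0.1233, 0.1578]
ee_rot: [-0.001, 0.716, 0.698, -0.001]
contact_force: [0.6, -0.1, -0.8]
width: 0.0188
gripper_force: 39.5
clock: 17.05
position: [0.5591, 0.1208, 0.1583]
ee_rot: [-0.0, 0.809, 0.588, -0.001]
contact_force: [-0.5, -0.2, -0.5]
width: 0.0187
gripper_force: 39.5
shift [0.0031 0.0022 0.1223] 0.001 yawY -0.313 j6 0.4 t 17.05
```

```bash
python3 steer.py '0.003 0.002 0.035 0;0 0 0.035 0;0 0 0.025 0;0 0 0.015 0;0 0 0.006 0'; python3 steer.py '0 0 0 0;0 0 0 0;0 0 0.004 0;0 0 0 0;0 0 0 0'
```

```text
clock: 17.47
position: [0.5603, 0.1227, 0.0401]
ee_rot: [-0.001, 0.809, 0.588, -0.003]
contact_force: [-0.9, -0.4, -1.2]
width: 0.0187
gripper_force: 39.5
clock: 17.88
position: [0.5631, 0.1231, 0.04]
ee_rot: [0.0, 0.809, 0.588, 0.001]
contact_force: [-0.1, 1.1, -1.1]
width: 0.0187
gripper_force: 39.5
```

```bash
python3 steer.py '0 0 0.003 0;0 0 0.002 0;0 0 0 0;0 0 0 0'; python3 steer.py '0 0 0 0;0 0 0 0;0 0 0 0;0 0 -0.02 0;0 0 -0.04 0' 0.04;  python3 steer.py '0 0 -0.04 0;-0.03 0 -0.03 0;-0.035 0.007 0 0;-0.03 0.005 0 0;0 0 0 0'; python3 steer.py '0 0 0 0;0 0 0 0'; python3 - <<'E'
from h import *
save("wrist","wr7"); a=cv2.imread("pics/wr7.png");cv2.imwrite("pics/wr7v.png",cv2.resize(a,(800,600),interpolation=cv2.INTER_CUBIC))
go([.495,.0228,.0315],-.314)
E
```

```text
clock: 18.22
position: [0.5629, 0.1231, 0.0345]
ee_rot: [0.0, 0.809, 0.588, 0.0]
contact_force: [-0.4, 0.9, 2.7]
width: 0.0184
gripper_force: 39.8
clock: 18.63
position: [0.5587, 0.1226, 0.0902]
ee_rot: [-0.003, 0.809, 0.588, -0.005]
contact_force: [0.6, 0.1, 0.4]
width: 0.0397
gripper_force: 0.0
clock: 19.05
position: [0.5442, 0.0251, 0.1645]
ee_rot: [0.002, 0.81, 0.587, -0.001]
contact_force: [-0.5, -0.5, -0.6]
width: 0.0401
gripper_force: 0.0
clock: 19.22
position: [0.5447, 0.0298, 0.1634]
ee_rot: [-0.0, 0.809, 0.588, 0.0]
contact_force: [0.6, 0.1, 0.0]
width: 0.0402
gripper_force: 0.0
shift [-0.0225 -0.045   0.1318] 0.0 yawY -0.314 j6 0.24 t 19.2667
```

View pics/wr7v.png

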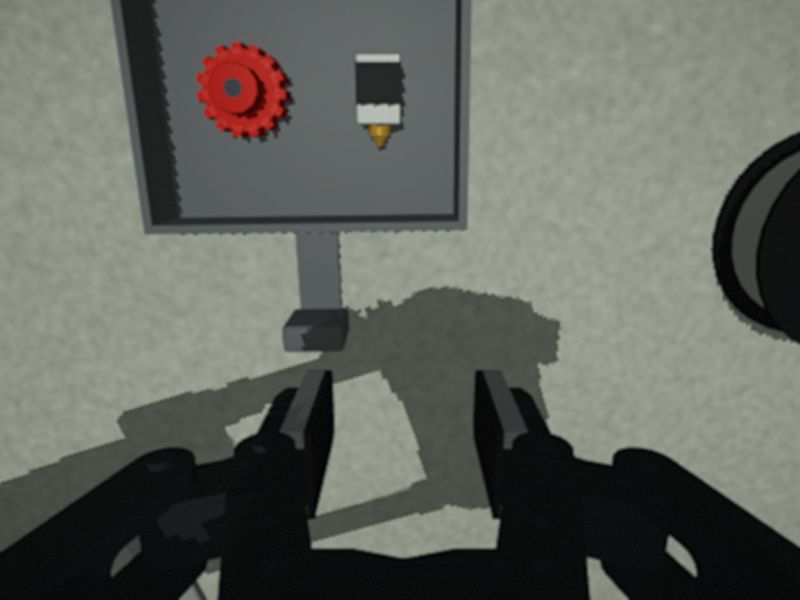

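Gear (235,88) and hot end (379,90) both lie flat in the tray, and the pull is at (318,325). Next I make sure that no spare was hidden by the arm at the start.

```bash
python3 - <<'E'
from h import *
save("top","top7");save("side","side7")
c=np.zeros((600,800,3),np.uint8); r=lambda f,s:cv2.resize(cv2.imread(f"pics/{f}.png"),s,interpolation=cv2.INTER_AREA)
c[:384,:512]=cv2.imread("pics/top7.png"); c[384:,:288]=r("wr0",(288,216)); c[384:,288:576]=r("side7",(288,216)); c[:216,512:]=r("wr3",(288,216)); cv2.imwrite("pics/mos.png",c)
w=lambda uv:(np.array(uv)+.5)/1.5625-.5
a=at("wr7",w((147,232)),.034);b=at("wr7",w((466,228)),.034);print(a,b,(a+b)/2,np.degrees(np.arctan2(*(b-a)[[1,0]]))+90)
m=(a+b)/2;print("pull",m-.053*np.array([.311,.9504,0]))
E
```

```text
[0.44079261 0.09711327 0.034     ] [0.58298448 0.05278455 0.034     ] [0.51188854 0.07494891 0.034     ] 72.68498418563202
pull [0.49540554 0.02457771 0.034     ]
```

View pics/mos.png

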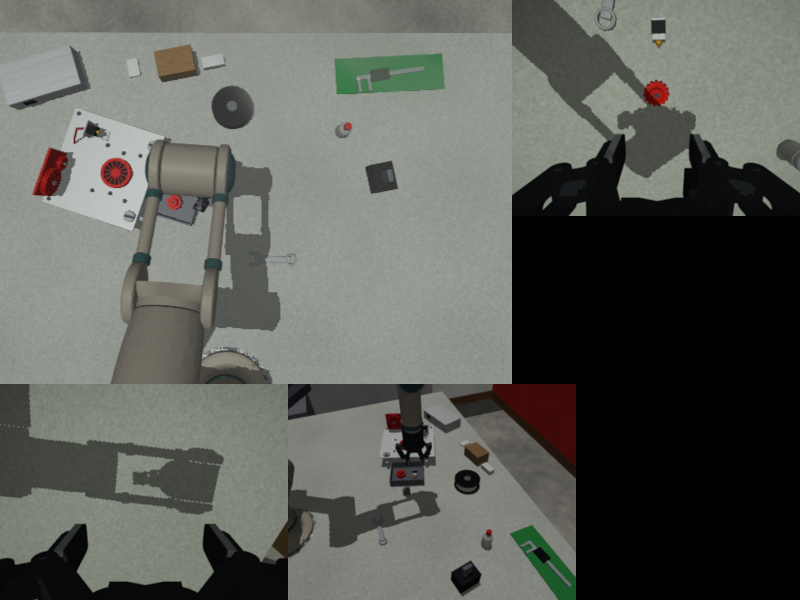

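No further spares anywhere, so it's just one hot end and one gear. Now regrip the pull.

```bash
python3 steer.py '-0.011 -0.022 0 0;-0.011 -0.022 0.01 0;0 0 0.035 0;0 0 0.035 0;0 0 0.02 0' 0.06; python3 steer.py '0 0 0.012 0;0 0 0.01 0;0 0 0.005 0;0 0 0 0;0 0 0 0'; python3 - <<'E'
from h import *
go([.4952,.0235,.0325],-.314)
E
```

```text
clock: 19.78
position: [0.4943, 0.0232, 0.0612]
ee_rot: [-0.001, 0.809, 0.588, -0.001]
contact_force: [0.6, -0.7, -0.5]
width: 0.0598
gripper_force: 0.0
clock: 20.2
position: [0.4964, 0.0227, 0.0366]
ee_rot: [-0.0, 0.809, 0.588, -0.0]
contact_force: [0.3, 0.4, 0.1]
width: 0.0604
gripper_force: 0.0
shift [ 0.0004 -0.0014  0.0041] 0.001 yawY -0.313 j6 0.22 t 20.2
```

```bash
python3 steer.py '0 0 0.002 0;0 0 0 0;0 0 0 0;0 0 0 0;0 0 0 0' 0.022 40; python3 steer.py '0.01 0 0 0;0.02 0 0 0;0.02 0 0 0;0.02 0 0 0;0.02 0 0 0'; python3 steer.py '0.02 0 0 0;0.02 0 0 0;0.01 0 0 0;0.005 0 0 0;0 0 0 0'; python3 - <<'E'
from h import *
go([.5452,.1821,.0345],-.314)
E
```

```text
clock: 20.62
position: [0.4964, 0.0222, 0.0354]
ee_rot: [0.0, 0.809, 0.588, 0.0]
contact_force: [-0.9, 0.7, 5.4]
width: 0.0288
gripper_force: 40.2
clock: 21.03
position: [0.524, 0.1067, 0.0354]
ee_rot: [0.001, 0.809, 0.588, -0.001]
contact_force: [-2.5, -6.9, 6.0]
width: 0.0293
gripper_force: 40.4
clock: 21.45
position: [0.5414, 0.1601, 0.0354]
ee_rot: [0.001, 0.808, 0.589, -0.0]
contact_force: [-1.5, -1.1, 6.1]
width: 0.0292
gripper_force: 40.3
shift [ 0.0221 -0.0032  0.0009] 0.002 yawY -0.312 j6 0.48 t 21.45
```

```bash
python3 steer.py '0.005 -0.001 0 0;0.005 -0.0005 0 0;0.004 0 0 0;0.003 0 0 0;0 0 0 0'; python3 steer.py '0.003 0 0 0;0.003 0 0 0;0 0 0 0'; python3 - <<'E'
from h import *
go([.5452,.1821,.0345],-.314)
E
```

```text
clock: 21.87
position: [0.5447, 0.1754, 0.0354]
ee_rot: [0.001, 0.809, 0.588, -0.001]
contact_force: [-0.4, -4.0, 7.3]
width: 0.0291
gripper_force: 40.4
clock: 22.12
position: [0.5457, 0.1793, 0.0354]
ee_rot: [0.002, 0.808, 0.589, -0.003]
contact_force: [-2.6, -11.4, 9.1]
width: 0.029
gripper_force: 40.6
shift [ 0.0025 -0.0013  0.0009] 0.002 yawY -0.312 j6 0.52 t 22.1167
```

```bash
python3 steer.py '0.002 0 0 0;0 0 0 0;0.002 0 0 0;0 0 0 0;0 0 0 0'
```

```text
clock: 22.53
position: [0.5455, 0.1797, 0.0353]
ee_rot: [0.003, 0.808, 0.589, -0.006]
contact_force: [-5.2, -19.9, 12.7]
width: 0.029
gripper_force: 41.0
```

Tray stalled against the bar with 20 N push: home. Release, then to the key.

```bash
python3 steer.py '0 0 0 0;0 0 0 0;-0.006 0 0 0;0 0 -0.03 0;0 0 -0.04 0' 0.06; python3 steer.py '-0.02 0 -0.03 0;-0.02 0 -0.03 0;-0.02 0 0 0;0 0 0 0;0 0 0 0'; python3 - <<'E'
from h import *
save("wrist","wr8"); crop("wr8",80,0,400,250,2,"wr8v")
go([.567,-.409,.3])
E
```

```text
clock: 22.95
position: [0.543, 0.1798, 0.1017]
ee_rot: [-0.002, 0.809, 0.588, -0.004]
contact_force: [1.1, 0.6, -0.2]
width: 0.0601
gripper_force: 0.0
clock: 23.37
position: [0.5272, 0.1232, 0.1648]
ee_rot: [-0.0, 0.809, 0.587, 0.0]
contact_force: [0.7, 0.0, 0.4]
width: 0.06
gripper_force: 0.0
shift [-0.4941  0.2027 -0.1362] yawY -0.315 j6 0.42 t 23.4167
```

View pics/wr8v.png

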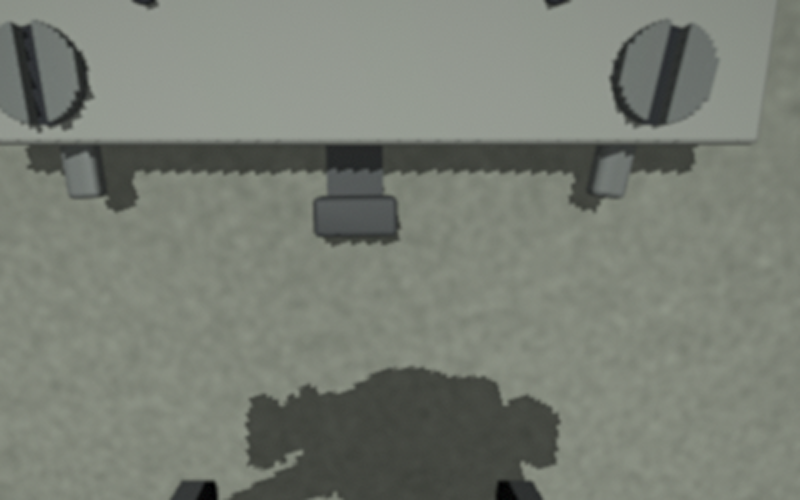

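Pull at crop (356,214) in front of the deck edge (y≈143). Slots: left from (20,25) to (38,123), right from (678,28) to (660,122).

```bash
python3 - <<'E'
from h import *
w=lambda uv:unc(uv,80,0,2)
f=lambda uv,h:at("wr8",w(uv),h)
ang=lambda v:np.degrees(np.arctan2(v[1],v[0]))
a,b=f((38,123),.06),f((20,25),.06);L=(a+b)/2;print("L",L,ang(b-a))
a,b=f((660,122),.06),f((678,28),.06);R_=(a+b)/2;print("R",R_,ang(b-a),np.linalg.norm(b-a))
print(np.linalg.norm(L-R_),ang(R_-L)+90)
mx=(R_-L)/np.linalg.norm(R_-L);mx=np.array([-mx[1],mx[0],0]);O=(L+R_)/2-.02*mx;print("O",O)
P=f((356,215),.034);print("pull",P,(P-O)@mx)
a=f((0,143),.052);b=f((755,143),.052);print("edge ang",ang(b-a)+90,(a-O)@mx,(b-O)@mx)
E
```

```text
L [0.46530527 0.25179632 0.06      ] 75.90807715477064
R [0.64917893 0.19153655 0.06      ] 67.13416049375871 0.0263231866512901
0.19349616212601928 71.85479901697907
O [0.55101357 0.20266103 0.06      ]
pull [0.54617486 0.18106935 0.034     ] -0.022024830552373316
edge ang 71.92961723684445 0.0009653106067355616 0.0012818701502839078
```

The tray is home: the pull sits 22.0 mm in front of the deck edge. Now fly to the key.

```bash
python3 steer.py '-0.036 0.015 -0.012 0;-0.036 0.015 -0.012 0;-0.036 0.015 -0.012 0;-0.036 0.015 -0.012 0;-0.036 0.015 -0.012 0' 0.04; python3 steer.py '-0.036 0.015 -0.005 0;-0.036 0.015 0 0;-0.036 0.015 0 0;-0.036 0.015 0 0;-0.036 0.015 0 0'; python3 steer.py '-0.036 0.015 0 0;-0.036 0.015 0 0;-0.036 0.015 0 0;-0.026 0.007 0 0;0 0 0 0.12';python3 steer.py '0 0 0 0.12;0 0 0 0.12;0 0 0 0.12;0 0 0 0.12;0 0 0 0.12';python3 steer.py '0 0 0 0.12;0 0 0 0.12;0 0 0 0.06;0 0 0 0;0 0 0 0'; python3 - <<'E'
from h import *
save("wrist","wr9"); a=cv2.imread("pics/wr9.png");cv2.imwrite("pics/wr9v.png",cv2.resize(a,(800,600),interpolation=cv2.INTER_CUBIC))
go([.567,-.409,.25],-1.34)
E
```

```text
clock: 23.83
position: [0.5434, -0.0713, 0.2238]
ee_rot: [-0.001, 0.808, 0.589, -0.0]
contact_force: [0.7, 0.4, -0.6]
width: 0.0401
gripper_force: 0.0
clock: 24.25
position: [0.5595, -0.2661, 0.228]
ee_rot: [-0.001, 0.809, 0.588, 0.0]
contact_force: [0.5, -0.4, -0.1]
width: 0.04
gripper_force: 0.0
clock: 24.67
position: [0.5673, -0.4145, 0.2265]
ee_rot: [0.0, 0.844, 0.536, -0.001]
contact_force: [-0.1, 0.6, 0.7]
width: 0.04
gripper_force: 0.0
clock: 25.08
position: [0.568, -0.4078, 0.2274]
ee_rot: [-0.001, 0.965, 0.263, -0.0]
contact_force: [0.3, -0.5, 0.1]
width: 0.0396
gripper_force: 0.0
clock: 25.5
position: [0.5677, -0.408, 0.228]
ee_rot: [-0.001, 0.993, 0.119, -0.001]
contact_force: [-0.8, -1.0, 0.0]
width: 0.0403
gripper_force: 0.0
shift [-0.0008  0.0007 -0.0216] 0.009 yawY -1.331 j6 0.61 t 25.55
```

View pics/wr9v.png

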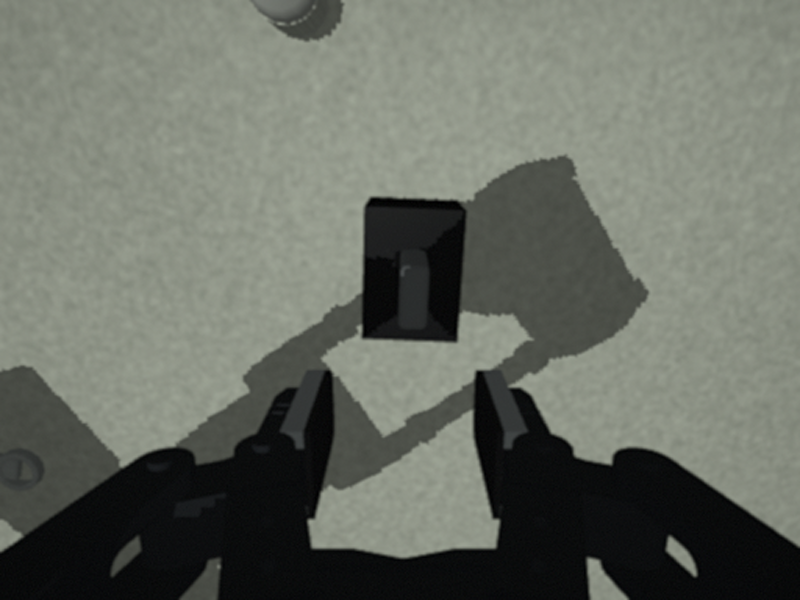

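Wrist view: holder top face corners (368,207), (465,210), (458,340), (362,337). Handle spans x 399–429, its top face down to y≈329. I'll refine with grey profiles.

```bash
python3 - <<'E'
from h import *
g=cv2.cvtColor(cv2.imread("pics/wr9.png"),cv2.COLOR_BGR2GRAY).astype(int)
print("cols",np.arange(250,282)); 
for v in (165,172,180,188,195,202,208): print(v,g[v,250:282])
print("col265 rows150-220",g[150:220,263:267].mean(1).round().astype(int))
w=lambda uv:(np.array(uv)+.5)/1.5625-.5
C=[at("wr9",w(p),.058) for p in((368,207),(465,210),(458,340),(362,337))];c=sum(C)/4
ang=lambda v:np.degrees(np.arctan2(v[1],v[0]))
print("holder",c,ang(C[0]-C[3]),ang(C[1]-C[2]),[np.linalg.norm(C[i]-C[i-1]).round(4) for i in range(4)])
print("key",at("wr9",w((414,296)),.103), "proj of key top if in holder centre",proj("wr9",[c[0],c[1],.103])*1.5625)
E
```

```text
cols [250 251 252 253 254 255 256 257 258 259 260 261 262 263 264 265 266 267
 268 269 270 271 272 273 274 275 276 277 278 279 280 281]
165 [25 24 20 15 14 19 33 39 39 40 37 39 36 37 37 36 36 35 35 38 37 36 34 22
 10  7  7 11  6  8 10  9]
172 [ 9  8 10  5  8 24 46 67 70 60 49 47 46 44 43 43 44 43 44 45 43 43 43 40
 29 15 11 11 10 10  7  8]
180 [10  9 10  8 10 24 35 43 44 43 45 46 44 45 44 44 44 45 44 45 44 44 42 41
 28 14 10 10  8 12 10  9]
188 [ 8 10  7  8 12 30 38 42 44 44 45 44 44 45 44 45 44 46 46 44 44 44 41 36
 23 11  7  8  9  8 10 10]
195 [ 8  7  9  8 16 31 40 42 45 45 45 45 44 45 44 45 45 45 45 45 44 43 39 30
 14  8  9  7  8  9  9  8]
202 [ 8 11 18 20 25 36 42 43 44 43 45 44 44 45 44 44 45 45 44 43 44 42 41 31
 25 22 19  9  7  6  9  9]
208 [24 25 24 24 26 31 39 42 42 44 45 44 44 44 44 44 43 43 44 44 42 40 34 25
 24 21 23 25 23 24 23 21]
col265 rows150-220 [ 30  30  29  30  30  29  30  29  29  32  36  37  36  36  37  36  36  37
  37  38  41  43  44  44  45  45  44  45  45  44  44  45  45  44  44  44
  45  45  44  45  44  45  45  45  44  45  45  45  44  44  45  45  44  44
  44  44  44  44  44  41  35  25  23  23  24  22  24  58 111 146]
holder [ 0.56968485 -0.41221536  0.058     ] 10.029597387070906 12.419415894153472 [np.float64(0.074), np.float64(0.052), np.float64(0.0741), np.float64(0.0551)]
key [ 0.57041946 -0.41173371  0.103     ] proj of key top if in holder centre [414.32782989 297.39966821]
```

```bash
python3 - <<'E'
from h import *
go([.570,-.412,.085],-1.359)
E
python3 steer.py '0.001 0.004 0.04 0.028;0 0 0.04 0;0 0 0.03 0;0 0 0.02 0;0 0 0 0' 0.04; python3 steer.py '0 0 0 0;0 0 0.008 0;0 0 0 0;0 0 0 0'; python3 - <<'E'
from h import *
go([.570,-.412,.085],-1.359)
E
```

```text
shift [0.0015 0.0046 0.1434] 0.028 yawY -1.331 j6 0.61 t 25.55
clock: 25.97
position: [0.5664, -0.4097, 0.0934]
ee_rot: [-0.004, 0.994, 0.105, -0.004]
contact_force: [-0.4, -0.3, -1.4]
width: 0.0403
gripper_force: 0.0
clock: 26.3
position: [0.5696, -0.4129, 0.093]
ee_rot: [0.001, 0.995, 0.104, 0.001]
contact_force: [-0.4, 0.4, 0.3]
width: 0.0398
gripper_force: 0.0
shift [ 0.0006 -0.0008  0.008 ] -0.003 yawY -1.362 j6 0.64 t 26.3
```

```bash
python3 steer.py '0 0 0.006 0;0 0 0.002 0;0 0 0 0;0 0 0 0'; python3 steer.py '0 0 0 0;0 0 0 0;0 0 0 0;0 0 0 0;0 0 0 0' 0.005 80; python3 - <<'E'
from h import *
p,M,s=pose(); print(p,np.arctan2(M[1,1],M[0,1]),s["width"],s["gripper_force"])
E
```

```text
clock: 26.63
position: [0.5689, -0.4124, 0.0837]
ee_rot: [-0.0, 0.995, 0.104, -0.0]
contact_force: [0.2, 0.7, 0.7]
width: 0.0399
gripper_force: 0.0
clock: 27.05
position: [0.5691, -0.4126, 0.084]
ee_rot: [0.0, 0.995, 0.104, 0.0]
contact_force: [0.3, -0.4, 1.2]
width: 0.0132
gripper_force: 77.8
[ 0.56912581 -0.41261403  0.0840081 ] -1.3620564899615681 0.013166385835191958 77.82624006271362
```

Key gripped at 78 N. Lift and carry to the left lock.

```bash
python3 steer.py '0 0 -0.03 0;0 0 -0.035 0;0 0 -0.035 0;0 0 -0.035 0;0 0 -0.02 0'; python3 steer.py '0 0 0 -0.12;0 0 0 -0.12;0 0 0 -0.12;0 0 0 -0.12;0 0 0 -0.12'; python3 steer.py '0 0 0 -0.12;0 0 0 -0.12;0 0 0 -0.12;0 0 0 -0.12;0 0 0 -0.036'; python3 steer.py '0 0 0 0;0 0 0 0'; python3 - <<'E'
from h import *
go([.455,.215,.21],-.246)
E
```

```text
clock: 27.47
position: [0.5699, -0.4132, 0.2432]
ee_rot: [0.002, 0.995, 0.104, 0.002]
contact_force: [0.2, -0.8, -0.0]
width: 0.0129
gripper_force: 79.9
clock: 27.88
position: [0.5687, -0.4123, 0.2383]
ee_rot: [-0.0, 0.918, 0.396, -0.0]
contact_force: [0.2, -0.7, -1.3]
width: 0.013
gripper_force: 79.9
clock: 28.3
position: [0.5687, -0.4122, 0.2382]
ee_rot: [-0.0, 0.787, 0.617, -0.0]
contact_force: [0.1, 0.1, -0.3]
width: 0.0134
gripper_force: 79.9
clock: 28.47
position: [0.5688, -0.4123, 0.2383]
ee_rot: [-0.0, 0.789, 0.615, -0.0]
contact_force: [0.8, -0.4, 0.8]
width: 0.0132
gripper_force: 79.9
shift [ 0.5804 -0.2638  0.0286] -0.001 yawY -0.247 j6 -0.48 t 28.4667
```

```bash
python3 steer.py '0.034 -0.0155 0 0;0.034 -0.0155 0 0;0.034 -0.0155 0 0;0.034 -0.0155 0 0;0.034 -0.0155 0 0'; python3 steer.py '0.034 -0.0155 0 0;0.034 -0.0155 0 0;0.034 -0.0155 0 0;0.034 -0.0155 0 0;0.034 -0.0155 0 0';python3 steer.py '0.034 -0.0155 0 0;0.034 -0.0155 0 0;0.034 -0.0155 0 0;0.034 -0.0155 0 0;0.034 -0.0155 0 0';python3 steer.py '0.034 -0.0155 0.01 0;0.034 -0.0155 0.015 0;0 0 0.02 0;0 0 0 0;0 0 0 0'; python3 - <<'E'
from h import *
save("wrist","wr10"); a=cv2.imread("pics/wr10.png");cv2.imwrite("pics/wr10v.png",cv2.resize(a,(800,600),interpolation=cv2.INTER_CUBIC))
p,M,s=pose()
for dx in(0,.002): print(proj("wr10",p+M@[dx,0,.078])*1.5625)
print(proj("wr10",[.4655,.2518,.06])*1.5625,proj("wr10",[.467,.2495,.06])*1.5625)
go([.4655,.2518,.15],-.246)
E
```

```text
clock: 28.88
position: [0.5345, -0.2271, 0.2385]
ee_rot: [-0.0, 0.789, 0.614, 0.0]
contact_force: [0.6, 0.6, -1.0]
width: 0.0131
gripper_force: 79.9
clock: 29.3
position: [0.5007, -0.0433, 0.2388]
ee_rot: [0.0, 0.789, 0.614, 0.0]
contact_force: [0.8, 0.4, -0.7]
width: 0.0128
gripper_force: 79.9
clock: 29.72
position: [0.4669, 0.1405, 0.2389]
ee_rot: [0.0, 0.789, 0.614, 0.0]
contact_force: [0.4, -0.3, -0.6]
width: 0.0129
gripper_force: 79.9
clock: 30.13
position: [0.4532, 0.2122, 0.193]
ee_rot: [-0.0, 0.788, 0.615, -0.001]
contact_force: [0.1, -0.3, -0.7]
width: 0.0132
gripper_force: 79.9
[405.84317245 333.3146067 ]
[405.8567351  328.45910596]
[407.98146501 209.53156456] [412.26483092 213.54148817]
shift [0.0415 0.0011 0.0439] -0.001 yawY -0.247 j6 0.54 t 30.1833
```

View pics/wr10v.png

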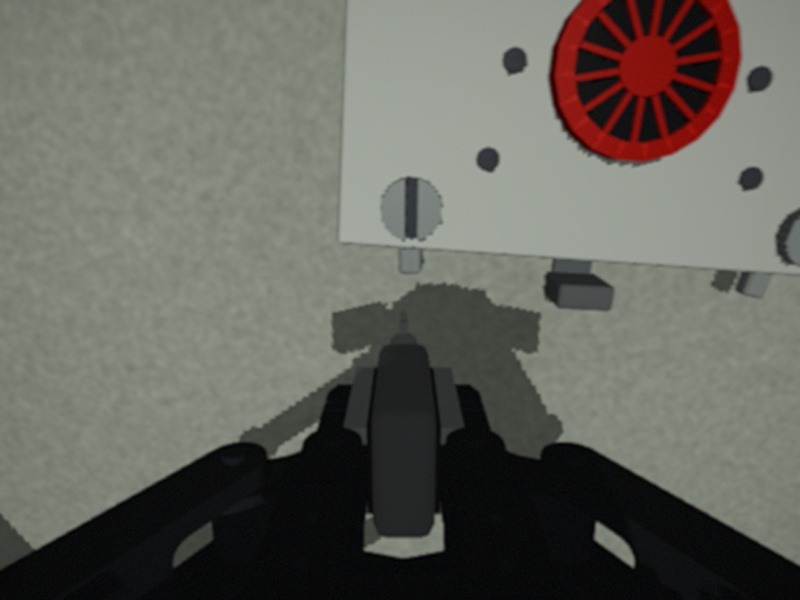

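The slot runs vertically at x≈411, y 178–238 (centre 411,208), and the blade's tip edge is at about (403,311), just left of its predicted position. Refine both sub-pixel in code.

```bash
python3 - <<'E'
from h import *
g=cv2.cvtColor(cv2.imread("pics/wr10.png"),cv2.COLOR_BGR2GRAY).astype(int)
print("slot cols 240-286"); 
for v in (118,126,133,140,148): print(v,g[v,252:276])
print("blade cols 248-270")
for v in range(196,216,2): print(v,g[v,248:270])
p,M,s=pose()
q=lambda d: proj("wr10",p+M@d)
print(q([.009,0,.078]),q([.009,.001,.078])-q([.009,0,.078]),q([.009,-.001,.075]))
E
```

```text
slot cols 240-286
118 [127 130 132 131 132 132 119  86  54  49  54  57  54  54  64  96 122 131
 131 130 131 127 121 125]
126 [129 130 130 129 131 129 114  79  53  52  56  55  55  55  71 100 123 130
 130 129 128 129 128 128]
133 [129 129 129 128 129 127 112  80  58  54  56  55  55  56  73 104 123 129
 128 128 127 127 127 128]
140 [127 126 127 127 127 126 111  84  60  55  55  55  54  55  74 103 122 126
 126 126 126 126 126 125]
148 [126 125 126 126 126 126 107  73  49  50  54  54  52  57  80 109 123 127
 125 125 125 124 122 118]
blade cols 248-270
196 [133 136 124  98  74  69  71  72  70  69  70  69  68  67  68  71  72  71
  70  70  69  70]
198 [81 81 77 72 69 70 70 70 68 66 65 66 69 71 71 71 73 72 72 70 69 68]
200 [69 70 69 69 69 70 70 68 62 59 59 61 66 70 72 70 70 70 71 70 70 68]
202 [68 69 69 68 68 70 70 66 62 60 61 61 63 69 71 70 70 70 69 71 70 70]
204 [68 68 68 67 68 69 69 67 60 59 56 55 59 68 71 72 71 70 69 69 70 70]
206 [70 71 70 71 69 70 69 65 58 55 56 55 60 68 74 72 72 72 72 71 71 71]
208 [72 74 74 73 70 70 68 66 63 62 61 62 63 70 72 74 73 73 72 74 71 72]
210 [71 71 71 70 68 69 68 66 62 61 61 61 65 69 73 72 73 73 72 72 73 72]
212 [70 70 71 70 69 67 65 64 62 61 61 62 62 65 68 71 70 71 71 72 71 70]
214 [71 71 71 66 61 56 52 53 52 52 52 53 52 50 52 56 62 67 70 70 70 70]
[259.77905304 199.20781793] [1.66083207 0.00290838] [258.11043443 200.69910488]
```

```bash
python3 - <<'E'
from h import *
S=at("wr10",(262.7,132.9),.06); p,M,s=pose(); T=S-M@[0,-.0011,0]; print(S,T); go([T[0],T[1],.15])
E
```

```text
[0.46683773 0.25236274 0.06      ] [0.46790446 0.25209423 0.06000026]
shift [0.0423 0.0033 0.0439] yawY -0.247 j6 0.54 t 30.1833
```

```bash
python3 steer.py '0.021 0.0016 0 0;0.021 0.0017 0.015 0;0 0 0.015 0;0 0 0.01 0;0 0 0 0'; python3 steer.py '0 0 0 0;0 0 0 0;0 0 0 0'; python3 - <<'E'
from h import *
go([.4679,.2521,.145],-.247)
E
```

```text
clock: 30.6
position: [0.467, 0.2507, 0.1525]
ee_rot: [-0.0, 0.789, 0.614, -0.002]
contact_force: [-0.5, -0.3, -0.2]
width: 0.0131
gripper_force: 79.9
clock: 30.85
position: [0.4683, 0.2519, 0.1548]
ee_rot: [0.0, 0.789, 0.615, 0.001]
contact_force: [-0.3, 0.1, -0.9]
width: 0.0132
gripper_force: 79.9
shift [ 0.0001 -0.0004  0.0098] -0.0 yawY -0.247 j6 0.61 t 30.85
```

```bash
python3 - <<'E'
from h import *
save("wrist","wr11")
g=cv2.cvtColor(cv2.imread("pics/wr11.png"),cv2.COLOR_BGR2GRAY).astype(int)
p,M,s=pose(); S=np.array([.46684,.25236,.06])
print("pred tip end",proj("wr11",p+M@[.009,-.0011,.078]),"slot far end",proj("wr11",S+M@[.0145,0,0]),"near centre",proj("wr11",S))
for v in range(168,212,3): print(v,g[v,246:276])
E
```

```text
pred tip end [255.53770457 198.66127569] slot far end [254.99514642 183.04273728] near centre [255.05214737 204.37392636]
168 [163 163 163 164 163 163 163 163 163 163 163 162 163 162 162 163 163 162
 163 162 163 163 162 162 163 162 162 163 163 162]
171 [163 163 162 163 163 163 163 163 162 162 163 162 163 163 162 162 163 162
 162 162 163 162 162 162 163 162 163 162 162 162]
174 [163 163 162 163 163 163 163 162 164 163 163 163 162 161 162 162 162 162
 162 163 162 163 162 163 163 163 162 162 162 163]
177 [163 163 162 162 163 162 162 163 163 162 162 162 162 163 162 163 162 163
 163 162 162 162 163 163 162 163 163 163 162 162]
180 [164 165 164 164 162 162 162 153 155 161 163 162 163 162 163 164 163 163
 162 163 163 162 163 161 162 163 162 162 162 162]
183 [ 90  82  79  69  54  51  52  51  53  52  53  55  58  64  75  86 104 127
 142 145 142 154 163 163 163 163 162 161 163 162]
186 [ 98 110 119 111  78  41  43  55  55  55  54  51  57  95 120 114 102  96
  82  66  60  79 111 144 161 164 163 163 162 162]
189 [126 127 127 115  87  60  54  56  55  54  54  52  64 102 125 127 126 126
 127 125 118
[... 196 characters left out ...]
4  53  55  55  54  51  54  85 106 106  95 106
 125 127 126 124 125 124 115 110 117 106  82  86]
198 [125 129 129 115  87  59  53  55  56  53  51  45  44  54  63  63  65  70
  75  73  66  62  61  62  61  62  73  92  98  85]
201 [125 126 125 114  86  60  49  45  48  53  58  62  61  62  62  64  63  64
  64  63  64  63  63  64  64  64  64  64  62  63]
204 [124 116 108  98  70  35  24  25  29  44  59  62  62  62  62  63  64  63
  64  64  65  64  64  64  64  63  64  64  64  67]
207 [106  88  67  60  46  31  26  26  30  45  60  64  63  62  63  64  65  64
  64  64  63  64  63  64  64  64  63  63  63  68]
210 [63 64 63 60 45 30 25 26 30 45 60 64 64 63 65 64 64 63 64 64 64 64 64 63
 64 64 63 63 63 67]
```

```bash
cat >> h.py <<'E'
def tool(uv,z):
    "tool coords of pixel at tool-z plane"
    d=manip.get_image("wrist") if not hasattr(tool,"d") else tool.d; tool.d=d
    H=d["hand_eye"]; r=H[:3,:3]@np.linalg.solve(d["camera_matrix"],[*uv,1.]); return (H[:3,3]+r*(z-H[2,3])/r[2]).round(4)
E
python3 - <<'E'
from h import *
print("blade low",tool((257.9,199.5),.078)," blade rows",tool((257.9,207),.075))
print("wr10 slot",tool((262.7,132.9),.1929-.06))
p,M,s=pose();z=p[2]-.06;print(z)
print("slot centre line",tool((254.3,191),z),tool((254.4,198),z),"far end",tool((254.3,182.5),z))
E
```

```text
blade low [0.0086 0.0002 0.078 ]  blade rows [0.0048 0.0002 0.075 ]
wr10 slot [0.0425 0.0037 0.1329]
0.09454291636177817
slot centre line [ 0.0093 -0.0022  0.0945] [ 0.0045 -0.0021  0.0945] far end [ 0.015  -0.0021  0.0945]
```

```bash
python3 steer.py '0 -0.0022 0.004 0;0 0 0 0;0 0 0 0;0 0 0 0;0 0 0 0'; python3 - <<'E'
from h import *
save("wrist","wr12")
g=cv2.cvtColor(cv2.imread("pics/wr12.png"),cv2.COLOR_BGR2GRAY).astype(int)
for v in range(188,218,3): print(v,g[v,246:276])
p,M,s=pose();z=p[2]-.06;print(p,z)
for c in (252,256,260,264): print(c,tool((c,200),z))
E
```

```text
clock: 31.37
position: [0.4655, 0.2529, 0.1496]
ee_rot: [0.0, 0.788, 0.615, 0.0]
contact_force: [0.5, -0.5, -0.9]
width: 0.0131
gripper_force: 79.9
188 [113  85  67  66  77  86  97 109 100  68  37  44  53  55  54  54  52  55
  79  99 101  90  80  71  62  64  94 129 151 162]
191 [ 96 107 118 124 125 125 126 123 112  83  57  54  54  52  54  53  52  60
  89 116 124 125 125 125 124 120 106  90  75  80]
194 [125 125 124 124 124 124 125 125 111  81  55  53  54  53  49  46  48  63
  99 123 130 129 124 124 124 125 126 125 123 119]
197 [124 124 124 124 124 124 125 123 104  67  47  52  53  42  28  27  36  58
  99 121 116 107 106 104  89  74  72  79 103 121]
200 [124 124 124 124 124 123 125 124 107  76  59  59  60  55  42  29  24  33
  52  61  62  63  63  62  63  63  63  62  62  60]
203 [124 124 125 123 123 124 123 114  91  66  59  62  62  62  54  36  26  32
  51  63  64  63  63  64  63  63  63  64  63  62]
206 [126 122 102  72  60  60  61  60  57  54  57  59  59  56  49  36  27  32
  51  62  63  64  63  62  63  63  63  63  63  62]
209 [76 72 67 62 62 63 63 63 56 54 58 62 64 63 54 37 27 32 51 63 64 63 63 63
 62 63 63 63 63 63]
212 [63 63 64 63 63 63 63 62 56 55 60 63 63 62 56 41 30 34 53 62 64 63 63 63
 64 63 63 63 63 63]
215 [63 63 64 63 61 56 52 52 52 53 52 52 53 53 53 53 53 53 55 58 62 63 64 64
 63 63 63 64 62 63]
[0.46545826 0.25289037 0.14962485] 0.08962485236552872
252 [ 0.0047 -0.0036  0.0896]
256 [ 0.0047 -0.001   0.0896]
260 [0.0047 0.0015 0.0896]
264 [0.0047 0.0041 0.0896]
```

```bash
python3 steer.py '0 0.001 0.005 0;0 0 0.003 0;0 0 0.003 0;0 0 0.002 0;0 0 0 0'; python3 steer.py '0 0 0 0;0 0 0.002 0;0 0 0 0'
```

```text
clock: 31.88
position: [0.466, 0.2524, 0.1358]
ee_rot: [-0.0, 0.789, 0.615, -0.001]
contact_force: [-0.5, 0.6, -0.5]
width: 0.0133
gripper_force: 79.9
clock: 32.13
position: [0.4663, 0.2525, 0.1344]
ee_rot: [0.0, 0.789, 0.615, -0.0]
contact_force: [0.1, -0.2, -1.6]
width: 0.0136
gripper_force: 79.9
```

Blade is in the slot with no contact force. Seat deeper and turn CCW.

```bash
python3 steer.py '0 0 0.002 0;0 0 0 -0.08;0 0 0 -0.08;0 0 0 -0.08;0 0 0 -0.08'; python3 steer.py '0 0 0 -0.1;0 0 0 -0.1;0 0 0 -0.1;0 0 0 -0.1;0 0 0 -0.1'; python3 steer.py '0 0 0 -0.1;0 0 0 -0.1;0 0 0 -0.1;0 0 0 -0.1;0 0 0 -0.1'; python3 - <<'E'
from h import *
p,M,s=pose();print(p,np.arctan2(M[1,1],M[0,1]),s["moment"],s["qpos"][5])
E
```

```text
clock: 32.55
position: [0.4662, 0.2526, 0.1325]
ee_rot: [-0.0, 0.679, 0.734, -0.0]
contact_force: [0.2, 0.2, -0.0]
width: 0.0131
gripper_force: 79.8
clock: 32.97
position: [0.4658, 0.2525, 0.1325]
ee_rot: [-0.001, 0.476, 0.879, -0.0]
contact_force: [-0.7, 0.6, -0.2]
width: 0.0133
gripper_force: 79.9
clock: 33.38
position: [0.4655, 0.2523, 0.1324]
ee_rot: [-0.001, 0.244, 0.97, -0.001]
contact_force: [-1.9, -0.7, 0.6]
width: 0.0135
gripper_force: 80.0
[0.46546072 0.25229721 0.13244283] 1.078682489574523 [-0.10917291  0.33121301 -0.02855821] -0.713562957690675
```

```bash
python3 steer.py '0 0 0 -0.1;0 0 0 -0.1;0 0 0 -0.06;0 0 0 -0.04;0 0 0 0'; python3 - <<'E'
from h import *
p,M,s=pose();print(p,np.arctan2(M[1,1],M[0,1]),s["moment"],s["qpos"][5])
E
python3 steer.py '0 0 0 -0.04;0 0 0 -0.04;0 0 0 0';python3 - <<'E'
from h import *
p,M,s=pose();print(p,np.arctan2(M[1,1],M[0,1]),s["moment"],s["qpos"][5])
E
```

```text
clock: 33.8
position: [0.4654, 0.2521, 0.1324]
ee_rot: [-0.001, 0.098, 0.995, -0.001]
contact_force: [-1.8, -0.2, 0.7]
width: 0.0131
gripper_force: 80.1
[0.46538684 0.25212051 0.13242016] 1.3745022592994471 [-0.18951747  0.40990437 -0.03961984] -1.0092807936612738
clock: 34.05
position: [0.4654, 0.2521, 0.1324]
ee_rot: [-0.001, 0.059, 0.998, -0.001]
contact_force: [-2.6, -2.5, 1.1]
width: 0.0129
gripper_force: 80.1
[0.4654244  0.25208815 0.13241641] 1.4535558028245592 [-0.29504749  0.52671246 -0.06888537] -1.0883139144096792
```

```bash
python3 steer.py '0 0 0 -0.04;0 0 0 -0.04;0 0 0 0';python3 - <<'E'
from h import *
p,M,s=pose();print(p,np.arctan2(M[1,1],M[0,1]),s["moment"],s["qpos"][5])
E
```

```text
clock: 34.3
position: [0.4654, 0.2521, 0.1324]
ee_rot: [-0.001, 0.019, 1.0, -0.001]
contact_force: [-3.5, -1.4, 0.7]
width: 0.0131
gripper_force: 80.2
[0.46540904 0.2520593  0.13240472] 1.5328619573520774 [-0.4435952   0.68807761 -0.09945358] -1.1675785916478099
```

```bash
python3 steer.py '0 0 0 -0.05;0 0 0 -0.03;0 0 0 0';python3 - <<'E'
from h import *
p,M,s=pose();print(p,np.arctan2(M[1,1],M[0,1]),s["moment"],s["qpos"][5])
E
python3 steer.py '0 0 0 0.1;0 0 0 0.1;0 0 0 0.08;0 0 0 0;0 0 0 0';python3 - <<'E'
from h import *
p,M,s=pose();print(p,np.arctan2(M[1,1],M[0,1]),s["moment"],s["qpos"][5])
E
```

```text
clock: 34.55
position: [0.4654, 0.2521, 0.1324]
ee_rot: [-0.001, -0.02, 1.0, -0.0]
contact_force: [-2.8, -2.1, 1.6]
width: 0.013
gripper_force: 80.2
[0.46541493 0.25207733 0.1323967 ] 1.6115908244599015 [-0.45754927  0.69433962 -0.35598479] -1.246532208883448
clock: 34.97
position: [0.4666, 0.2525, 0.1325]
ee_rot: [0.0, 0.118, 0.993, -0.0]
contact_force: [-0.5, -2.1, -0.5]
width: 0.0131
gripper_force: 79.9
[0.46662757 0.25249285 0.13249843] 1.3349427861871945 [-0.27619062  0.19370334 -0.02922928] -0.9696494358126541
```

Moment rose sharply to 0.36 N m, so the lock is on its stop. Unwound; lift out and check the slot.

```bash
python3 steer.py '0 0 -0.005 0;0 0 -0.01 0;0 0 -0.02 0;0 0 -0.03 0;0 0 -0.03 0'; python3 steer.py '0 0 0 0.12;0 0 0 0.12;0 0 0 0.12;0 0 0 0.12;0 0 0 0.12';python3 steer.py '0 0 0 0.12;0 0 0 0.12;0 0 0 0.12;0 0 0 0.12;0 0 0 0.12'; python3 steer.py '0 0 0 0.12;0 0 0 0.12;0 0 0 0;-0.03 0 0 0;-0.03 0 0 0';  python3 steer.py '0 0 0 0;0 0 0 0'; python3 - <<'E'
from h import *
save("wrist","wr13"); p,M,s=pose(); print(p,s["moment"]); go([.649,.1915,.2],-.383)
P=np.array([.4662,.2522,.06]); c=proj("wr13",P); print(c)
g=cv2.cvtColor(cv2.imread("pics/wr13.png"),cv2.COLOR_BGR2GRAY); x,y=c.round().astype(int)
G=g[y-30:y+30,x-30:x+30]; m=((G<75)&(np.hypot(*np.mgrid[-30:30,-30:30])<17)).astype(np.uint8)
n,l,st,ce=cv2.connectedComponentsWithStats(m); i=1+st[1:,4].argmax(); pts=np.argwhere(l==i)[:,::-1].astype(np.float32)
vx,vy,x0,y0=cv2.fitLine(pts,cv2.DIST_L2,0,.01,.01).ravel(); q=np.array([x0+x-30,y0+y-30]);print(st[i],q)
a=at("wr13",q-8*np.array([vx,vy]),.06);b=at("wr13",q+8*np.array([vx,vy]),.06);print(np.degrees(np.arctan2(*(b-a)[[1,0]]))%180, at("wr13",q,.06))
E
```

```text
clock: 35.38
position: [0.4667, 0.2528, 0.2293]
ee_rot: [0.0, 0.118, 0.993, 0.0]
contact_force: [1.2, 1.1, -0.1]
width: 0.0136
gripper_force: 79.9
clock: 35.8
position: [0.4673, 0.2531, 0.2292]
ee_rot: [0.001, 0.409, 0.913, 0.001]
contact_force: [-0.3, -0.1, -0.6]
width: 0.0132
gripper_force: 79.9
clock: 36.22
position: [0.4673, 0.2531, 0.2291]
ee_rot: [0.001, 0.66, 0.751, 0.002]
contact_force: [0.7, -0.2, -0.9]
width: 0.0128
gripper_force: 79.9
clock: 36.63
position: [0.4609, 0.1935, 0.2285]
ee_rot: [0.001, 0.741, 0.671, 0.001]
contact_force: [-0.1, -1.4, -0.1]
width: 0.0129
gripper_force: 79.9
clock: 36.8
position: [0.4605, 0.1923, 0.2286]
ee_rot: [0.0, 0.743, 0.669, 0.001]
contact_force: [0.9, 0.2, -0.7]
width: 0.013
gripper_force: 79.9
[0.46072487 0.19307863 0.22853899] [-0.08131307  0.00531089  0.01867834]
shift [0.0182 0.1873 0.029 ] 0.278 yawY -0.105 j6 0.36 t 36.85
[256.38858017 106.41030475]
[ 15  24  32  13 203] [256.52216721 106.08374405]
161.59774568671463 [0.46633596 0.25244578 0.06      ]
```

Left slot now at 161.6°, i.e. 89.7° from unlocked: locked. Now the right one.

```bash
python3 steer.py '0 0 0 0.1;0 0 0 0.1;0 0 0 0.095;0 0 0 0;0 0 0 0'; python3 - <<'E'
from h import *
go([.634,.155,.19],-.4)
E
```

```text
clock: 37.27
position: [0.4604, 0.1938, 0.2279]
ee_rot: [-0.0, 0.833, 0.554, 0.001]
contact_force: [0.5, -0.0, -0.7]
width: 0.0135
gripper_force: 79.9
shift [0.0312 0.1751 0.038 ] 0.003 yawY -0.397 j6 0.66 t 37.2667
```

```bash
python3 steer.py '0.006 0.035 0 0;0.006 0.035 0.008 0;0.006 0.035 0.01 0;0.006 0.035 0.01 0;0.007 0.035 0.01 0'; python3 steer.py '0 0 0 0;0 0 0 0;0 0 0 0;0 0 0 0'; cat > f.py <<'E'
from h import *
import sys
def run(fn,P,row=None):
    save("wrist",fn); p,M,s=pose(); z=p[2]-.06; print(p.round(4),"yaw",np.arctan2(M[1,1],M[0,1]).round(4),"M",np.round(s["moment"],3))
    g=cv2.cvtColor(cv2.imread(f"pics/{fn}.png"),cv2.COLOR_BGR2GRAY); c=proj(fn,P); x,y=c.round().astype(int)
    G=g[y-30:y+30,x-30:x+30]; m=((G<85)&(np.hypot(*np.mgrid[-30:30,-30:30])<17)).astype(np.uint8)
    n,l,st,ce=cv2.connectedComponentsWithStats(m); i=1+st[1:,4].argmax(); pts=np.argwhere(l==i)[:,::-1].astype(np.float32)
    vx,vy,x0,y0=cv2.fitLine(pts,cv2.DIST_L2,0,.01,.01).ravel(); q=np.array([x0+x-30,y0+y-30]); print(c,st[i],q)
    a=tool(q-6*np.array([vx,vy]),z);b=tool(q+6*np.array([vx,vy]),z); print("slot tool",tool(q,z),"ang vs tool x",np.arctan((b-a)[1]/(b-a)[0]).round(3))
    a=at(fn,q-6*np.array([vx,vy]),.06);b=at(fn,q+6*np.array([vx,vy]),.06); print("world",at(fn,q,.06),np.degrees(np.arctan2(*(b-a)[[1,0]]))%180)
    print("blade"); 
    for v in range(198,214,3): print(v,g[v,246:272])
E
python3 - <<'E'
from f import *
run("wr14",np.array([.649,.1915,.06]))
E
```

```text
clock: 37.68
position: [0.635, 0.1532, 0.1893]
ee_rot: [0.0, 0.833, 0.554, 0.0]
contact_force: [0.2, -0.1, 0.1]
width: 0.0132
gripper_force: 80.0
clock: 38.02
position: [0.6323, 0.1538, 0.1901]
ee_rot: [-0.0, 0.833, 0.553, -0.0]
contact_force: [0.2, 0.3, 0.5]
width: 0.0128
gripper_force: 80.0
[0.6322 0.1538 0.1905] yaw -0.3993 M [-0.029  0.031  0.016]
[258.94843724 135.21423103] [ 25  14   9  33 247] [258.11740875 135.06477737]
slot tool [0.0413 0.0002 0.1305] ang vs tool x 0.069
world [0.6484874  0.19183286 0.06      ] 63.33246391425166
blade
198 [74 74 74 74 74 73 73 73 73 72 71 70 71 71 73 76 76 77 76 76 76 76 75 75
 73 72]
201 [75 74 74 74 74 76 76 77 77 73 64 61 59 56 62 70 75 76 75 74 74 74 75 75
 76 76]
204 [76 76 77 77 78 79 78 79 77 70 58 53 53 54 61 71 75 73 73 70 71 72 72 73
 72 73]
207 [75 76 76 77 76 77 77 76 75 71 66 65 64 65 68 72 74 75 74 74 74 74 74 73
 73 72]
210 [75 73 73 72 71 71 73 74 73 70 67 65 65 64 67 70 73 74 73 73 74 74 73 74
 74 74]
213 [76 76 75 75 74 74 72 67 63 62 61 61 62 60 59 59 64 69 71 74 74 74 73 73
 74 73]
```

```bash
python3 steer.py '0.02 0 0 0;0.0205 0 0.01 0;0 0 0.02 0.05;0 0 0.01 0;0 0 0 0'; python3 steer.py '0 0 0 0;0 0 0 0;0 0 0 0;0 0 0 0'; python3 - <<'E'
from h import *
save("wrist","wr15"); g=cv2.cvtColor(cv2.imread("pics/wr15.png"),cv2.COLOR_BGR2GRAY)
for v in range(182,216,3): print(v,g[v,242:276])
p,M,s=pose();z=p[2]-.06;print(p,z)
for c in (252,256,260,264): print(c,tool((c,195),z))
E
```

```text
clock: 38.53
position: [0.6464, 0.1904, 0.1474]
ee_rot: [-0.001, 0.847, 0.532, -0.003]
contact_force: [-0.4, 0.5, -1.0]
width: 0.0132
gripper_force: 80.0
clock: 38.87
position: [0.6496, 0.1902, 0.1509]
ee_rot: [0.0, 0.847, 0.531, 0.001]
contact_force: [-0.7, 0.3, -0.9]
width: 0.0132
gripper_force: 80.0
182 [163 153 138 114  86  70  60  59  57  52  52  53  54  53  53  52  51  50
  55  59  59  78 102 103 104 137 162 167 166 165 166 165 165 165]
185 [ 68  72  85 100 116 125 128 127 107  73  53  55  56  55  55  54  54  65
 103 124 123 118 113  98  79  67  78 104 131 147 156 164 166 165]
188 [123 127 129 128 128 128 129 127 104  68  45  49  55  56  56  54  52  66
 103 127 129 128 129 129 129 126 124 113  89  66  72 114 152 165]
191 [127 128 127 127 127 128 128 126 105  70  53  56  56  56  54  54  55  74
 108 127 128 127 127 127 127 127 128 128 130 127 106  76  88 135]
194 [128 127 127 127 127 127 128 125 104  64  42  49  56  55  56  54  54  70
 104 124 128 128 129 127 128 125 118 108  91  77  73  69  64  59]
197 [126 127 126 128 127 127 128 125 103  68  52  55  57  56  55  52  39  35
  50
[... 354 characters left out ...]
26 126 127 127 128 127 126 116  88  49  27  25  30  45  58  60  59  57
  59  63  65  65  64  64  65  65  64  65  64  64  65  63  65  63]
209 [126 126 124 104  79  67  62  61  54  36  29  27  31  47  60  65  64  65
  64  65  65  64  65  65  65  64  66  65  65  64  64  64  64  64]
212 [ 67  89 107 108  89  68  64  64  53  37  30  31  36  50  61  64  63  63
  63  62  63  65  65  64  65  64  65  64  65  66  65  63  64  64]
215 [64 64 64 64 65 64 65 63 56 48 49 53 54 54 54 52 53 55 55 53 54 54 56 59
 62 64 65 64 65 63 65 65 74 82]
[0.64949711 0.19017617 0.1506454 ] 0.09064540011529362
252 [ 0.0077 -0.0037  0.0906]
256 [ 0.0077 -0.0012  0.0906]
260 [0.0077 0.0014 0.0906]
264 [0.0077 0.004  0.0906]
```

```bash
python3 steer.py '0 -0.0016 0.002 0;0 0 0 0;0 0 0 0;0 0 0 0;0 0 0 0'; python3 - <<'E'
from h import *
save("wrist","wr16"); g=cv2.cvtColor(cv2.imread("pics/wr16.png"),cv2.COLOR_BGR2GRAY)
for v in (179,182,185,188,191,206): print(v,g[v,242:276])
p,M,s=pose();z=p[2]-.06;print(p,z)
for c in (252,256,260,264): print(c,tool((c,190),z))
print(tool((258,183),z))
E
```

```text
clock: 39.38
position: [0.6477, 0.1911, 0.1476]
ee_rot: [0.0, 0.847, 0.531, -0.0]
contact_force: [-0.5, -0.2, -1.0]
width: 0.0131
gripper_force: 80.0
179 [165 165 165 164 166 165 165 166 165 166 166 166 166 167 167 167 166 165
 165 166 167 167 166 166 165 166 166 165 165 164 165 165 165 166]
182 [165 165 166 167 166 164 154 144 137 115  92  92  89  79  74  71  66  65
  66  71  75  84  99  99  96 123 151 161 165 165 166 165 166 164]
185 [167 163 135  97  73  61  62  73  86  95 106 106  83  58  56  57  56  55
  56  54  55  65  86  98  94  82  71  61  65  95 129 151 162 164]
188 [110  79  80  92 104 117 125 128 129 128 130 125  94  48  44  54  56  56
  55  55  55  77 111 127 130 128 127 127 122 107  89  80  77  83]
191 [108 123 127 128 129 127 128 127 126 127 129 125  98  61  53  57  56  56
  55  54  57  81 112 127 128 128 127 127 127 128 128 126 122 112]
206 [127 126 126 126 127 127 124 118 108  94  79  65  48  42  53  59  58  58
  49  35  29  45  61  65  66  66  63  63  66  64  64  65  65  64]
[0.6476844  0.19114744 0.14759942] 0.08759942188998412
252 [ 0.0119 -0.0037  0.0876]
256 [ 0.0119 -0.0012  0.0876]
260 [0.0119 0.0014 0.0876]
264 [0.0119 0.0039 0.0876]
[0.0164 0.0001 0.0876]
```

```bash
python3 steer.py '0.001 0 0.005 0;0 0 0.003 0;0 0 0.003 0;0 0 0.002 0;0 0 0 0'; python3 steer.py '0 0 0 0;0 0 0.002 0;0 0 0 0'
```

```text
clock: 39.9
position: [0.6476, 0.1919, 0.1337]
ee_rot: [-0.0, 0.847, 0.531, -0.001]
contact_force: [0.1, -0.7, -0.9]
width: 0.0132
gripper_force: 80.0
clock: 40.15
position: [0.648, 0.192, 0.1324]
ee_rot: [0.0, 0.847, 0.531, -0.0]
contact_force: [-0.1, 0.2, -0.8]
width: 0.0134
gripper_force: 80.0
```

```bash
python3 steer.py '0 0 0 0.08;0 0 0 0.1;0 0 0 0.1;0 0 0 0.1;0 0 0 0.1'; python3 steer.py '0 0 0 0.1;0 0 0 0.1;0 0 0 0.1;0 0 0 0.1;0 0 0 0.1'; python3 steer.py '0 0 0 0.1;0 0 0 0.1;0 0 0 0.1;0 0 0 0.1;0 0 0 0.1'; python3 steer.py '0 0 0 0.08;0 0 0 0.05;0 0 0 0'; python3 - <<'E'
from h import *
p,M,s=pose();print(p,np.arctan2(M[1,1],M[0,1]),s["moment"],s["qpos"][5])
E
```

```text
clock: 40.57
position: [0.6483, 0.1917, 0.1327]
ee_rot: [0.0, 0.95, 0.312, 0.0]
contact_force: [0.2, 0.2, -0.5]
width: 0.0131
gripper_force: 79.9
clock: 40.98
position: [0.6482, 0.1918, 0.1327]
ee_rot: [0.0, 0.998, 0.067, 0.0]
contact_force: [-0.3, -0.0, -0.2]
width: 0.0131
gripper_force: 79.9
clock: 41.4
position: [0.6482, 0.1919, 0.1327]
ee_rot: [0.0, 0.983, -0.181, 0.0]
contact_force: [0.9, -1.3, 0.3]
width: 0.0133
gripper_force: 79.9
clock: 41.65
position: [0.6482, 0.1919, 0.1327]
ee_rot: [0.0, 0.97, -0.243, 0.0]
contact_force: [-0.7, -0.7, -1.2]
width: 0.013
gripper_force: 79.9
[0.6481782  0.1918834  0.13270717] -2.0616149682708618 [ 0.01428412 -0.00878317  0.07857867] 2.2468959277457348
```

```bash
python3 steer.py '0 0 0 0.05;0 0 0 0.04;0 0 0 0';python3 - <<'E'
from h import *
p,M,s=pose();print(p,np.arctan2(M[1,1],M[0,1]),s["moment"],s["qpos"][5])
E
python3 steer.py '0 0 0 0.04;0 0 0 0.03;0 0 0 0';python3 - <<'E'
from h import *
p,M,s=pose();print(p,np.arctan2(M[1,1],M[0,1]),s["moment"],s["qpos"][5])
E
```

```text
clock: 41.9
position: [0.6482, 0.1919, 0.1327]
ee_rot: [0.0, 0.958, -0.286, 0.0]
contact_force: [-0.1, 0.6, -0.3]
width: 0.0132
gripper_force: 80.0
[0.64818559 0.19192429 0.13270595] -2.1501291904591433 [-0.00065011 -0.03607557  0.06824433] 2.3354385825165873
clock: 42.15
position: [0.6482, 0.192, 0.1327]
ee_rot: [0.0, 0.948, -0.318, 0.0]
contact_force: [-0.5, 1.0, -1.3]
width: 0.013
gripper_force: 80.0
[0.64816951 0.19195478 0.13271596] -2.218936144200842 [-0.12290225 -0.01493908  0.20665274] 2.4043882384842714
```

Moment is up to 0.21 N m, so it's on the stop; a touch more, then unwind, lift and check.

```bash
python3 steer.py '0 0 0 0.03;0 0 0 0;0 0 0 -0.1;0 0 0 -0.1;0 0 0 -0.06'; python3 steer.py '0 0 0 0;0 0 -0.005 0;0 0 -0.01 0;0 0 -0.02 0;0 0 -0.03 0'; python3 steer.py '0 0 -0.03 -0.1;0 0 0 -0.12;0 0 0 -0.12;0 0 0 -0.12;0 0 0 -0.12';python3 steer.py '0 0 0 -0.12;0 0 0 -0.12;0 0 0 -0.12;0 0 0 -0.12;0 0 0 -0.12'; python3 steer.py '0 0 0 -0.12;0 0 0 -0.12;0 0 0 -0.12;-0.03 0 0 0;-0.03 0 0 0';  python3 steer.py '0 0 0 0;0 0 0 0;0 0 0 0'; python3 - <<'E'
from f import *
run("wr17",np.array([.6483,.192,.06])); run("wr18",np.array([.4663,.2524,.06]))
g=cv2.cvtColor(cv2.imread("pics/wr17.png"),cv2.COLOR_BGR2GRAY)
E
```

```text
clock: 42.57
position: [0.648, 0.1921, 0.1327]
ee_rot: [-0.0, 0.979, -0.206, -0.0]
contact_force: [-0.5, -0.0, -1.3]
width: 0.0131
gripper_force: 80.0
clock: 42.98
position: [0.6465, 0.1918, 0.1964]
ee_rot: [0.001, 0.978, -0.209, -0.003]
contact_force: [1.0, 0.2, -1.6]
width: 0.0129
gripper_force: 80.0
clock: 43.4
position: [0.6483, 0.1921, 0.2293]
ee_rot: [-0.0, 0.997, 0.082, 0.001]
contact_force: [-0.1, 0.3, -1.6]
width: 0.0131
gripper_force: 80.0
clock: 43.82
position: [0.6482, 0.1921, 0.2289]
ee_rot: [0.0, 0.928, 0.373, 0.001]
contact_force: [-0.0, 0.2, -1.5]
width: 0.0129
gripper_force: 80.0
clock: 44.23
position: [0.6222, 0.1386, 0.2284]
ee_rot: [0.0, 0.847, 0.532, 0.001]
contact_force: [0.1, -0.9, -1.0]
width: 0.0128
gripper_force: 80.0
clock: 44.48
position: [0.6224, 0.1383, 0.2288]
ee_rot: [0.0, 0.848, 0.531, 0.001]
contact_force: [-0.3, 0.6, -1.1]
width: 0.013
gripper_force: 80.0
[0.6225 0.1386 0.2285] yaw -0.4512 M [-0.004  0.009 -0.021]
[257.31731023 107.32505187] [ 14  24  33  11 219] [257.06849289 106.26484108]
slot tool [ 0.0602 -0.0006  0.1685] ang vs tool x 1.427
wor
[... 719 characters left out ...]
609 137.56278992]
slot tool [ 0.0349 -0.1873  0.1679] ang vs tool x 1.34
world [0.46923923 0.25187005 0.06      ] 167.80386332207465
blade
198 [76 76 78 77 78 76 75 74 74 74 74 73 74 74 75 76 75 75 75 74 77 78 77 75
 75 76]
201 [77 75 73 72 73 74 75 76 76 71 65 63 59 57 62 72 77 77 76 76 75 75 74 76
 78 78]
204 [78 76 75 74 73 74 73 73 73 69 60 54 53 54 62 73 77 79 77 78 77 75 76 76
 78 77]
207 [77 78 78 78 79 78 76 76 75 72 66 65 64 64 68 74 77 76 76 76 75 75 76 77
 76 75]
210 [100 109  97  78  76  78  78  79  78  72  67  66  66  66  69  73  77  77
  76  77  77  79  77  76  77  76]
213 [107  91  80  75  75  75  73  68  64  62  62  60  61  61  60  60  64  69
  74  78  78  78  77  75  74  76]
```

Right slot at 162.1°: locked. Blade is still straight in the grip. Take the key back to the holder.

```bash
python3 steer.py '0 0 -0.01 0.12;0 0 0 0.12;0 0 0 0.12;0 0 0 0.12;0 0 0 0.12'; python3 steer.py '0 0 0 0.12;0 0 0 0.12;0 0 0 0.07;0 0 0 0;0 0 0 0'; python3 - <<'E'
from h import *
go([.5691,-.4126,.235],-1.362)
E
```

```text
clock: 45.05
position: [0.6222, 0.1389, 0.2376]
ee_rot: [-0.0, 0.967, 0.255, 0.0]
contact_force: [0.6, 1.0, -2.0]
width: 0.013
gripper_force: 80.0
clock: 45.47
position: [0.6221, 0.1387, 0.2375]
ee_rot: [-0.0, 0.994, 0.106, -0.0]
contact_force: [-0.5, 0.9, -0.7]
width: 0.013
gripper_force: 80.0
shift [-0.1681  0.5277  0.0025] 0.004 yawY -1.358 j6 1.47 t 45.4667
```

```bash
python3 steer.py '-0.012 0.0377 0 0;-0.012 0.0377 0 0;-0.012 0.0377 0 0;-0.012 0.0377 0 0;-0.012 0.0377 0 0'; python3 steer.py '-0.012 0.0377 0 0;-0.012 0.0377 0 0;-0.012 0.0377 0 0;-0.012 0.0377 0 0;-0.012 0.0377 0 0';python3 steer.py '-0.012 0.0377 0 0;-0.012 0.0377 0 0;-0.012 0.0377 0 0;-0.012 0.0377 0 0;0 0 0 0.004';python3 steer.py '0 0 0 0;0 0 0 0;0 0 0 0'; python3 - <<'E'
from h import *
go([.5691,-.4126,.155],-1.362)
E
```

```text
clock: 45.88
position: [0.6023, -0.0601, 0.2377]
ee_rot: [0.0, 0.994, 0.106, 0.0]
contact_force: [0.5, 0.0, -1.1]
width: 0.0132
gripper_force: 80.0
clock: 46.3
position: [0.5829, -0.2574, 0.2378]
ee_rot: [0.0, 0.994, 0.106, 0.0]
contact_force: [1.1, -0.6, -0.5]
width: 0.013
gripper_force: 80.0
clock: 46.72
position: [0.5662, -0.4216, 0.2366]
ee_rot: [0.003, 0.995, 0.101, -0.001]
contact_force: [-0.2, 0.5, -1.6]
width: 0.0131
gripper_force: 80.0
clock: 46.97
position: [0.5679, -0.4117, 0.2376]
ee_rot: [-0.0, 0.995, 0.104, -0.0]
contact_force: [0.5, 0.2, -0.0]
width: 0.0133
gripper_force: 80.0
shift [0.001  0.0012 0.0826] -0.001 yawY -1.363 j6 0.64 t 46.9667
```

Descend to just above the mouth (tip 0.070 → TCP 0.148), then check.

```bash
python3 steer.py '0.001 0.001 0.03 0;0 0 0.03 0;0 0 0.02 0;0 0 0.008 0;0 0 0 0';python3 steer.py '0 0 0 0;0 0 0 0;0 0 0 0;0 0 0 0'; python3 - <<'E'
from h import *
go([.5691,-.4126,.084],-1.362); print(pose()[0], pose()[2]["contact_force"])
E
```

```text
clock: 47.38
position: [0.5682, -0.4115, 0.1475]
ee_rot: [-0.002, 0.995, 0.104, -0.002]
contact_force: [0.2, -0.3, -0.8]
width: 0.0128
gripper_force: 80.0
clock: 47.72
position: [0.5694, -0.4144, 0.1515]
ee_rot: [0.001, 0.995, 0.103, 0.001]
contact_force: [-0.4, -0.7, -0.2]
width: 0.013
gripper_force: 80.0
shift [-0.     -0.002   0.0675] -0.003 yawY -1.365 j6 0.64 t 47.7167
[ 0.56940364 -0.4144438   0.15146019] [-0.3835231  -0.74817036 -0.24230219]
```

```bash
python3 steer.py '0 -0.0015 0.005 0;0 0 0.005 0;0 0 0.005 0;0 0 0 0;0 0 0 0';python3 steer.py '0 0 0 0;0 0 0 0'; python3 - <<'E'
from h import *
go([.5691,-.4126,.084],-1.362); print(pose()[0], pose()[2]["contact_force"],pose()[2]["moment"])
E
```

```text
clock: 48.13
position: [0.568, -0.4123, 0.1338]
ee_rot: [-0.001, 0.995, 0.103, -0.001]
contact_force: [-0.3, -0.1, -0.7]
width: 0.0129
gripper_force: 80.0
clock: 48.3
position: [0.5685, -0.4127, 0.1348]
ee_rot: [0.0, 0.995, 0.103, 0.0]
contact_force: [0.1, -0.2, -1.0]
width: 0.0134
gripper_force: 80.0
shift [0.0006 0.     0.0508] -0.003 yawY -1.365 j6 0.64 t 48.3
[ 0.56851662 -0.41267928  0.13477632] [ 0.08032027 -0.21652727 -0.9623827 ] [-0.03629185  0.00293051  0.01164789]
```

Tip about 1 mm into the mouth, x and y within 0.6 mm. Continue down.

```bash
python3 steer.py '0 0 0.008 0;0 0 0.01 0;0 0 0.01 0;0 0 0.006 0;0 0 0 0';python3 steer.py '0 0 0.006 0;0 0 0.005 0;0 0 0 0;0 0 0.003 0;0 0 0 0'; python3 - <<'E'
from h import *
go([.5691,-.4126,.084],-1.362); print(pose()[2]["contact_force"],pose()[2]["moment"])
E
```

```text
clock: 48.72
position: [0.5672, -0.4114, 0.0978]
ee_rot: [-0.002, 0.995, 0.103, -0.002]
contact_force: [-0.2, 0.4, -1.4]
width: 0.013
gripper_force: 80.0
clock: 49.13
position: [0.5683, -0.4125, 0.0863]
ee_rot: [-0.0, 0.995, 0.103, -0.0]
contact_force: [-0.5, 0.4, -1.5]
width: 0.0133
gripper_force: 80.0
shift [0.0007 0.0003 0.0023] -0.003 yawY -1.365 j6 0.64 t 49.1333
[-0.54136447  0.43802724 -1.46233351] [ 0.06780884 -0.02527077 -0.023272  ]
```

```bash
python3 steer.py '0 0 0.002 0;0 0 0 0;0 0 0 0'; python3 steer.py '0 0 0 0;0 0 0 0;0 0 0 0;0 0 0 0;0 0 -0.02 0' 0.04; python3 steer.py '0 0 -0.03 0;0 0 -0.04 0;0 0 -0.04 0;0 0 -0.02 0;0 0 0 0'; python3 steer.py '0 0 0 0;0 0 0 0;0 0 0 0;0 0 0 0;0 0 0 0';python3 - <<'E'
from h import *
save("wrist","wr19");save("wrist","wr19b");g=cv2.cvtColor(cv2.imread("pics/wr19.png"),cv2.COLOR_BGR2GRAY).astype(int)
print(pose()[0])
C=np.array([.5697,-.4122]); print(proj("wr19",[.5700,-.412,.103]),proj("wr19",[.5697,-.4122,.058]))
for v in range(160,220,5): print(v,g[v,235:295])
save("top","top19")
t0=cv2.imread("pics/top0.png").astype(int);t1=cv2.imread("pics/top19.png").astype(int)
for n,P in [("oil",(.686,-.304,.04)),("spool",(.757,-.019,.04)),("wrench",(.348,-.126,0))]:
    x,y=proj("top0",P).astype(int);print(n,np.abs(t0-t1)[y-22:y+22,x-24:x+24].mean())
E
```

```text
clock: 49.38
position: [0.5684, -0.4125, 0.0848]
ee_rot: [0.0, 0.995, 0.103, 0.0]
contact_force: [-0.1, 1.4, -0.4]
width: 0.0133
gripper_force: 80.0
clock: 49.8
position: [0.5663, -0.4107, 0.1008]
ee_rot: [-0.003, 0.995, 0.103, -0.003]
contact_force: [-0.9, -0.1, 0.1]
width: 0.0398
gripper_force: 0.0
clock: 50.22
position: [0.5706, -0.4144, 0.2421]
ee_rot: [0.005, 0.995, 0.103, 0.004]
contact_force: [0.5, 0.0, 0.2]
width: 0.0401
gripper_force: 0.0
clock: 50.63
position: [0.568, -0.4121, 0.2329]
ee_rot: [-0.001, 0.995, 0.103, -0.001]
contact_force: [-0.3, -0.5, -0.4]
width: 0.0397
gripper_force: 0.0
[ 0.56819431 -0.41235459  0.23362037]
[259.44287758 186.92961065] [259.51879789 173.87628282]
160 [31 32 32 29 26 27 28 31 33 30 31 31 26 18 13 15 21 33 38 38 38 38 35 37
 37 37 37 37 37 37 36 34 27 11  7  6 11 12  7  8  7 10  9  8  8 13  6 10
  9  7 12 10  8  9  9 30 61 76 77 78]
165 [12  9 10  9 10  6 10  9  8  9 10  7 10  7  7 16 32 38 39 38 37 36 38 36
 37 36 37 38 37 37 37 37 34 26  9  6  9  7 10  9  9 10 12 12  8 10 11 10
 11 10 11 10  5  9 14 38 66 78 80 80]
170 [ 8  8  8  9 10 10 1
[... 1531 characters left out ...]
  44  43  43  41  36  29  25  24
  23  24  23  24  24  22  23  23  25  25  24  23  20  13  11   6   3  38
  96 136 150 152 152 151]
210 [  8   7   9  10  12  19  22  26  26  26  25  24  25  23  26  23  25  24
  23  23  23  23  22  25  23  25  23  23  23  22  22  24  23  23  23  24
  22  24  22  23  26  22  23  23  21  25  22  24  23  23  23  21  16  56
 120 153 156 152 152 152]
215 [120 119 118 117 117 118 118 119 118 117 117 111 109 109 109 108 106 105
 106 107 107 108 108 110 109 109 109 108 107 107 105 106 107 108 110 110
 111 111 111 112 111 111 110 109 107 109 109 108 105 103 101 100 100 106
 132 149 151 148 146 148]
oil 10.941445707070708
spool 7.16919191919192
wrench 40.56565656565657
```

```bash
python3 -c "
from rig import manip
print(manip.sign_off())"
```

```text
the job is handed in; nothing more can be done
None
```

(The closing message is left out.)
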